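Load the dispatch bay and hang its lift-off gate

TASK

Get the dispatch bay ready for collection: take the left-behind brown roll of tape and white roll of labels out of the grey bay and lay them side by side on the floor of the blue supplies tray, and put every small carton on the bay's floor, side by side and not stacked. Then fetch the yellow lift-off gate from its wooden stand and hang it closed across the front of the bay, lowering it gently, without dropping or forcing it, so that both hinge knuckles go fully down onto their pins together and its lower edge presses down the red switch lever. Last, with the gate hung, push the green ready lever right over to its far side; do not move or knock over the mug.

Things in the scene. Friction and masses are not known exactly. Their poses are not given: they have to be found in the camera images.
- bay: grey steel dispatch bay, fixed, open at the top and front (lip 14 mm high). Origin: centre of its underside, on the table; x points from front to back wall, y left to the hinge side. Inside 140 (x) by 250 mm (y), floor 4 mm, wall tops 50 mm above the table. The closed gate is parallel to the bay's axes, middle of its lower edge at (-87, 0, 25) mm; its free end lies on a rest block at y = -85
- pin_lower (a point): foot of the lower hinge pin: centre of the top of its lug (8 mm thick, 24 mm wide), at (-87, 140, 40) mm in the bay's frame. The pin is upright, 10 mm in diameter with a round tip, and stands 16 mm above this point. Lugs and pins sit on a hinge post (26 by 22 mm, 150 mm high) centred 31 mm farther to the bay's +y
- pin_upper (a point): foot of the upper hinge pin, like the lower one and 80 mm straight above it
- gate_switch (a joint): red hinged lever of the gate switch: 0 at rest (tilted 0.4 rad up), grows to 0.45 rad as it is pressed down; about 0.38 under the fully lowered gate. Spring force at its tip about 1 N
- switch_tip (a point): free tip of the red switch lever (8 mm thick, 55 mm long), at rest about 41 mm above the table. It reaches to the bay's +y from a black switch box (40 by 34 mm, 46 mm high, centred at (-87, -185) mm in the bay's frame), under the free end of the closed gate
- gate_grip (a point): yellow lift-off gate with black grip tab, 450 g, upright in its stand at the start. This point: centre of the tab, 141 mm above the gate's lower edge, 16 mm below the tab's top. x is the gate's thickness, y runs along it to its hinge edge, z up. Panel 12 mm thick, 125 high, y = -126 to 118 mm; the tab (12 mm thick, 70 long, 32 high) is in the middle of its top edge. Mass centre within 20 mm of y = 0
- knuckle_lower (a point): lower hinge knuckle of the gate: centre of the hole's lower mouth, at y = +140 mm, 126 mm below gate_grip. A block 24 (x) by 34 (y) by 18 mm high with a 13 mm square hole right through. Seated, this point meets pin_lower. Bring the gate in from the front 18 to 50 mm higher than seated, so that this knuckle passes between the two lugs, then lower it
- knuckle_upper (a point): upper hinge knuckle, the same and 80 mm above the lower; seated, this point meets pin_upper
- gate_stand: wooden stand, fixed, 100 by 150 mm, with a 15 mm wide slot along its y in which the gate stands; slot floor 12 mm and cheeks 52 mm above the table. Origin: centre of its underside; axes parallel to the gate's. Lift the gate at least 45 mm to clear it
- carton_1_centre (a point): small kraft carton with a blue end band and a white band, 56 mm long (its x) by 46 mm wide (its y) by 50 mm high, 110 to 230 g; this point is its centre, half-way up. Two to four cartons are there; an absent one reads None
- carton_2_centre (a point): small kraft carton with a blue end band and a white band, 56 mm long (its x) by 46 mm wide (its y) by 50 mm high, 110 to 230 g; this point is its centre, half-way up. Two to four cartons are there; an absent one reads None
- carton_3_centre (a point): small kraft carton with a blue end band and a white band, 56 mm long (its x) by 46 mm wide (its y) by 50 mm high, 110 to 230 g; this point is its centre, half-way up. Two to four cartons are there; an absent one reads None
- carton_4_centre (a point): small kraft carton with a blue end band and a white band, 56 mm long (its x) by 46 mm wide (its y) by 50 mm high, 110 to 230 g; this point is its centre, half-way up. Two to four cartons are there; an absent one reads None
- roll_centre (a point): brown roll of packing tape lying flat, 64 mm in diameter, 48 mm high, 140 g, left in the bay at the start; this point is its centre, half-way up
- label_roll_centre (a point): white roll of labels lying flat, 50 mm in diameter, 36 mm high, 90 g, left in the bay at the start; this point is its centre, half-way up
- tray: blue open supplies tray, fixed, 148 by 148 mm outside, walls 4 mm thick and 28 mm high, floor 4 mm thick. Origin: centre of its underside; axes along its sides
- ready_lever (a joint): green ready lever: 0 leaning towards its base's -x, 1.0 rad when pushed right over to its +x; stays where it is left
- ready_lever_tip (a point): tip of the green ready lever (80 mm long); a light push of a few newtons moves it
- ready_lever_base: grey housing block of the ready lever, fixed; origin: centre of its underside; the lever swings in its x-z plane towards +x
- mug: white mug, 76 mm across, 90 mm high, a bystander; origin: centre of its underside
Not all that is in view belongs to the job. Leave any purple look-alike of the part that bears label_roll_centre alone.

How it is judged:
By the outcome, as a careful person would: the job done as asked, in the order asked, and still so for the second after the job is handed in, with the robot touching nothing.
Of carton_1, carton_2, carton_3, carton_4 only 2 to 4 are there at a start; the rules pass over those that are not, and their reading is None.
At some moment in a run one of carton_1, carton_2, carton_3, carton_4, roll, label_roll may be knocked a few centimetres aside while the robot is not near it.
It also fails if it takes over 210 s, if anything falls off the work surface, if the arm or the gripper's body presses on something with over 40 N, if the wrist force passes 120 N, or if a joint passes its speed limit or range.

ROBOT

A 7-joint arm with a two-finger parallel gripper is mounted at the origin on the work surface. World frame = base frame: x ahead of the robot, y to its left, z up, the work surface at z = 0. Lengths are in m, angles in rad, forces in N, time in s.
With the tool pointing down it reaches from about 0.4 to 0.9 m from the base axis. Payload 5.6 kg.
Tool frame: the origin (TCP) lies midway between the tips of the shut fingers; the grasp point (between the pads) lies 19 mm behind it; z points along the fingers, y is the line along which they close (so a half turn about z gives the same grasp; the last joint's range is limited). The gripper opens to 92 mm and grips with 3 to 60 N. Pads are 20 mm wide; open, the fingers measure 128 mm over their backs; the gripper's body (75 mm by 189 mm) begins 69 mm behind the grasp point.
Start: joints at [1.188, 0.468, -0.012, 1.603, 0.006, 1.071, -0.056], TCP at [0.217, -0.613, 0.215] pointing down, gripper open.
Joint ranges: [-2.53, 2.53], [-0.31, 2.02], [-1.57, 1.55], [0.28, 2.44], [-1.29, 4.43], [0.15, 1.84], [-2.92, 2.92]. Speed limits (rad/s): [2.57, 2.57, 3.14, 3.14, 3.14, 3.14, 3.14].

INTERFACE

Orientations are given as a unit quaternion [x, y, z, w].
In Python, from rig import arm gives the robot as it stands.
- The arm moves only by the tool carry_out, never from a script. Its argument "increments" is a list of rows, each a list of 4 numbers: the shift along the tool's x, y, z in cm, then the turn about the tool's z in rad. A call has 1 to 20 rows; each row shifts and turns the commanded pose from where the row before left it, along the tool's axes as they then stand; what a row does not reach is not made up. A row lasts 1/12 s, in which the tool goes at most 41.7 mm and 7.16 degrees, less where a joint would pass 70% of its speed; a pose out of reach is approached as far as the arm can. A call is refused whole if a number of a shift passes 4.17 or a number of a turn 0.125, either way. A call with a gripper value outside its range is refused whole. "gripper" is the closure, from -1 (fully open) to 1 (shut), so that 0 is half open, set as the call begins (left out, the last holds). The fingers move at their own pace and stop on an object; the grip force is fixed at half the most. Time passes only in rows, so rows that do not move let the fingers close. It gives the time, the measured TCP pose, the force, the opening and the grip force at its end, in the units of the state.
- arm.state(): the state, without advancing time (a new reading comes with each control period).
- arm.snapshot(name): name is "side" or "top"; returns (picture, depth): 420x560x3 uint8, blue, green, red; 420x560 float32, m along the optical axis (not along the pixel's ray), 0 where there is no reading.
- arm.camera_info(name): a dict with "K" (3x3 intrinsics, pixels), "extrinsics" (4x4, takes a point from world to camera coordinates). Camera axes: x right, y down, z forward; pixel columns grow to the right and rows downward; lengths in m; the calibration is good to about 2 mm. A picture is of the moment at which its call begins. camera_info takes no time and is no camera call.
- arm.sign_off(): hands the job in; it is judged then, once.
The state is a dict: "time_s": time; "q": joint angles; "qvel": joint speeds; "joint_torque": joint torques, N m; "tool_pos": TCP position; "eef_rot": TCP orientation; "wrist_force": force on the tool from outside, world axes, zero at the start; "moment": the same for the moment, N m; "opening": opening from 0.0 (shut) to 1.0 (fully open); "gripper_force": force on a finger pad.
Only numpy, scipy, OpenCV 4.12 (cv2) and the standard library are available. Lean on these libraries where they do the work, as an engineer would, in place of code of your own. Each camera call takes 0.05 s, during which the arm holds its last target. There are 200 camera calls.

## Working session

There is one attempt and no reset: what is moved stays moved. The work goes in short steps, Python scripts to look and compute and a tool call to move; the robot and the scene stay as the last step left them, time stands still between calls to the robot, and variables do not carry over. Pictures are saved under pics/ and viewed, at most 14 in all, crops included, and the job is handed in when it is done.

Besides the shell and the picture viewer there is one more tool, called as a command line: name --pt "numbers of a row" for each row, then --argument value for the rest. carry_out: Moves the arm, as the interface text tells. Its arguments: {"type":"object","properties":{"increments":{"type":"array","items":{"type":"array","items":{"type":"number"}}},"gripper":{"type":"number"}},"required":["increments"]}

```bash
ls; mkdir -p pics; cat > h.py <<'E'
import numpy as np,cv2
from rig import arm
def snap(n):
    im,d=arm.snapshot(n); c=arm.camera_info(n); return im,d,np.array(c["K"]),np.array(c["extrinsics"])
def cloud(d,K,T):
    v,u=np.mgrid[:d.shape[0],:d.shape[1]]
    p=np.stack([(u-K[0,2])/K[0,0]*d,(v-K[1,2])/K[1,1]*d,d],-1)
    return (p-T[:3,3])@T[:3,:3]   # R^T (p-t)
E
python3 - <<'E'
from h import *
for n in("top","side"):
    im,d,K,T=snap(n); cv2.imwrite(f"pics/{n}0.png",im); np.savez(f"{n}0.npz",im=im,d=d,K=K,T=T)
    print(n,K.round(1).tolist(),(-T[:3,:3].T@T[:3,3]).round(3),T[:3,:3].round(3).tolist())
s=arm.state();print({k:np.round(v,3).tolist() for k,v in s.items()})
E
```

```text
pics
top [[496.5, 0.0, 282.5], [0.0, 496.5, 218.3], [0.0, 0.0, 1.0]] [0.371 0.018 1.232] [[-0.019, -1.0, -0.014], [-0.991, 0.021, -0.13], [0.13, 0.012, -0.991]]
side [[520.3, 0.0, 281.9], [0.0, 520.3, 214.5], [0.0, 0.0, 1.0]] [-0.049  0.761  0.889] [[-0.812, -0.584, -0.019], [-0.37, 0.538, -0.758], [0.452, -0.608, -0.653]]
{'time_s': 0.1, 'q': [1.188, 0.468, -0.012, 1.604, 0.006, 1.071, -0.056], 'qvel': [0.0, -0.002, 0.001, -0.003, 0.001, -0.0, 0.0], 'joint_torque': [0.001, -52.165, -0.012, -24.437, -0.057, 0.014, 0.0], 'tool_pos': [0.216, -0.612, 0.214], 'eef_rot': [0.986, 0.169, -0.0, -0.001], 'wrist_force': [0.21, 0.172, -0.863], 'moment': [0.082, -0.003, -0.011], 'gripper_force': 0.0, 'opening': 1.003}
```

View pics/top0.png

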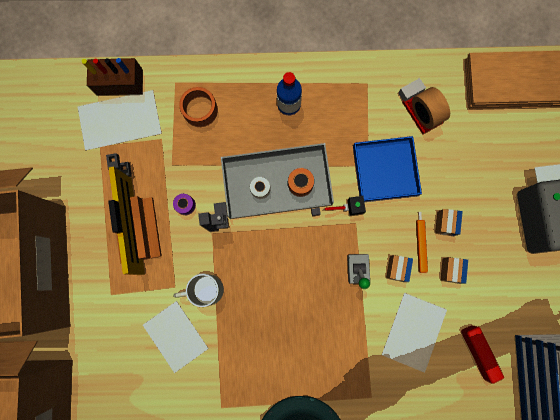

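View pics/side0.png

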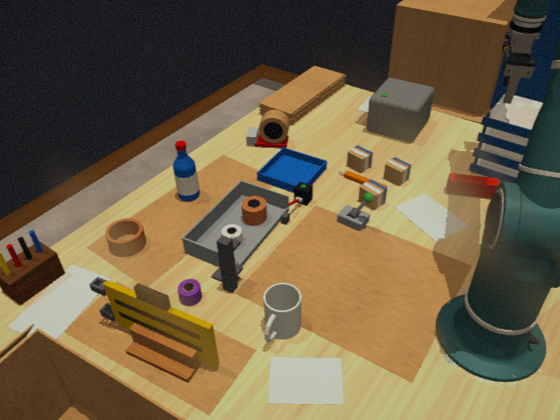

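The top view shows the bay at about (276,182), with the white roll at (260,187) and the brown one at (301,181). The tray is at (387,169), the three cartons at (449,222), (399,268) and (455,270), and the gate at (125,220) with its hinge end up. The post is at (213,217), the lever at (360,270) and the mug at (204,290). In the side view the purple roll at (190,292) is the decoy.

```bash
cat >> h.py <<'E'
def comps(mask,P,minpx=40):
    n,L,S,C=cv2.connectedComponentsWithStats(mask.astype(np.uint8),connectivity=4)
    out=[]
    for i in range(1,n):
        if S[i,4]<minpx: continue
        p=P[L==i]; r=cv2.minAreaRect((p[:,:2]*1000).astype(np.float32))
        out.append((C[i].round(0).astype(int).tolist(),int(S[i,4]),np.median(p,0).round(4).tolist(),np.round(r[0],1).tolist(),np.round(r[1],1).tolist(),round(r[2],1)))
    return out
E
python3 - <<'E'
from h import *
z=np.load("top0.npz");im,d,K,T=[z[k] for k in("im","d","K","T")]
P=cloud(d,K,T);Z=P[...,2];h=cv2.cvtColor(im,cv2.COLOR_BGR2HSV);u=np.arange(560)[None,:]+0*Z;v=np.arange(420)[:,None]+0*Z
ok=(d>0)&(v>90)&(v<310)
print("table z",np.median(Z[380:390,230:280]),np.std(Z[380:390,230:280]))
def show(t,m,mn=30):
    print(t)
    for c in comps(m&ok,P,mn): print("  ",c)
show("z42-57",(Z>.042)&(Z<.057)&(u>150)&(u<490))
show("z25-42",(Z>.024)&(Z<.042)&(u>150)&(u<490))
show("post",(Z>.143)&(Z<.158)&(u>190)&(u<240),8)
show("tray",(h[...,0]>100)&(h[...,0]<125)&(h[...,1]>150)&(u>340)&(u<430)&(v<215),300)
show("gate",(Z>.10)&(u<170)&(u>95)&(v<300),8)
show("tab",(Z>.155)&(Z<.18)&(u<170)&(u>95),8)
show("leverG",(h[...,0]>45)&(h[...,0]<85)&(h[...,1]>120)&(u>340)&(u<380),10)
show("red",((h[...,0]<8)|(h[...,0]>172))&(h[...,1]>170)&(u>315)&(u<350)&(v>195)&(v<220),5)
show("mug",(Z>.08)&(Z<.1)&(u>170)&(u<230)&(v>265))
E
```

```text
table z 0.0006958735449097392 0.07774936423782958
z42-57
   ([197, 107], 327, [0.8061, 0.2417, 0.0476], [813.0, 239.4], [89.9, 80.7], 89.0)
   ([481, 97], 181, [0.8202, -0.4671, 0.0446], [819.9, -464.8], [43.0, 31.6], 88.1)
   ([421, 114], 86, [0.7795, -0.3128, 0.0495], [777.6, -313.6], [86.3, 4.8], 29.4)
   ([286, 108], 32, [0.7993, 0.0179, 0.0491], [801.4, 17.6], [38.5, 7.8], 74.1)
   ([286, 159], 397, [0.6864, 0.0077, 0.0492], [623.1, 44.9], [148.6, 259.2], 6.0)
   ([301, 181], 515, [0.6164, -0.0143, 0.0524], [617.0, -13.6], [60.9, 62.6], 87.3)
   ([226, 195], 88, [0.5858, 0.1677, 0.0498], [587.7, 168.3], [108.2, 4.3], 6.7)
   ([357, 204], 228, [0.5566, -0.1486, 0.0467], [556.6, -148.4], [40.4, 34.6], 7.0)
   ([451, 221], 485, [0.5105, -0.3695, 0.0502], [510.8, -370.3], [48.5, 57.0], 81.1)
   ([401, 268], 489, [0.4017, -0.245, 0.0502], [401.6, -245.5], [46.7, 56.2], 78.2)
   ([457, 270], 494, [0.3946, -0.3757, 0.0504], [394.9, -376.7], [48.2, 56.2], 80.7)
z25-42
   ([193, 96], 85, [0.8484, 0.2563, 0.0337], [838.1, 251.6], [29.7, 70.0], 31.0)
   ([409, 94], 102, [0.8373, -0.2896, 0
[... 1692 characters left out ...]
1.2)
post
   ([204, 219], 124, [0.5152, 0.2042, 0.1502], [516.5, 204.3], [27.3, 22.6], 7.1)
tray
   ([387, 168], 3578, [0.6525, -0.2328, 0.005], [648.9, -229.2], [148.9, 148.4], 5.3)
gate
   ([119, 213], 1476, [0.53, 0.3962, 0.1344], [536.5, 403.6], [278.3, 25.8], 7.7)
tab
   ([114, 216], 250, [0.523, 0.3971, 0.1686], [523.8, 399.1], [70.8, 14.6], 9.4)
leverG
   ([357, 204], 23, [0.5569, -0.1486, 0.0481], [557.5, -148.1], [10.7, 10.2], 88.9)
   ([364, 283], 99, [0.3684, -0.149, 0.1026], [368.5, -149.7], [23.1, 22.7], 88.1)
red
   ([334, 208], 50, [0.5507, -0.0936, 0.0379], [550.9, -95.4], [6.9, 49.0], 6.7)
mug
   ([201, 290], 223, [0.3589, 0.2228, 0.0895], [359.5, 218.9], [74.9, 74.9], 67.5)
```

carry_out --pt "2.89 -2.15 0 0" --pt "2.89 -2.15 0 0" --pt "2.89 -2.15 0 0" --pt "2.89 -2.15 0 0" --pt "2.89 -2.15 0 0" --pt "2.89 -2.15 0 0" --pt "2.89 -2.15 0 0" --pt "2.89 -2.15 0 0" --pt "2.89 -2.15 0 0" --pt "2.89 -2.15 0 0" --pt "2.89 -2.15 0 0" --pt "2.89 -2.15 0 0" --pt "2.89 -2.15 0 0" --pt "2.89 -2.15 0 0" --pt "2.89 -2.15 0 0" --pt "2.89 -2.15 0 0" --pt "2.89 -2.15 0 0" --pt "2.89 -2.15 0 0" --pt "2.89 -2.15 0 0" --pt "2.89 -2.15 0 0" --gripper -0.74

```text
time_s: 1.77
tool_pos: [0.6187, -0.0134, 0.2142]
eef_rot: [0.986, 0.169, -0.0, 0.0]
wrist_force: [0.6, -0.3, -1.6]
opening: 0.867
gripper_force: 0.0
```

carry_out --pt "0 0 0 -0.1222" --pt "0 0 0 -0.1222" --pt "0 0 0 -0.1222" --pt "0 0 0 -0.1222" --pt "0 0 0 -0.1222" --pt "0 0 0 -0.1222" --pt "0 0 0 -0.1222" --pt "0 0 0 -0.1222" --pt "0 0 0 -0.1222" --pt "0 0 0 -0.1222" --pt "0 0 0 -0.1222" --pt "0 0 0 0" --pt "0 0 0 0"

```text
time_s: 2.85
tool_pos: [0.618, -0.015, 0.2141]
eef_rot: [0.667, 0.745, -0.0, -0.0]
wrist_force: [-0.0, -0.4, 1.0]
opening: 0.87
gripper_force: 0.0
```

```bash
cat >> h.py <<'E'
O=np.array([622.3,44.8]);R=np.array([[.9936,-.113],[.113,.9936]])  # bay frame, mm
bay=lambda p:(np.asarray(p)[:2]-O)@R
def st():
    s=arm.state();x,y=s["eef_rot"][:2]
    print("t",round(s["time_s"],1),"bay",bay(np.array(s["tool_pos"])*1000).round(1),"z",round(s["tool_pos"][2]*1000,1),"phi-bay90",round((2*np.arctan2(y,x)-np.pi/2-.1133+np.pi)%(2*np.pi)-np.pi,3),"tilt",np.round(s["eef_rot"][2:],3),"F",np.round(s["wrist_force"],1),"op",round(s["opening"]*92,1),"gf",round(s["gripper_force"],1),"q",np.round(s["q"],2))
E
python3 -c "
from h import *
st()"
```

```text
t 2.9 bay [-11. -59.] z 214.1 phi-bay90 -0.004 tilt [-0. -0.] F [-0.  -0.4  1. ] op 80.0 gf 0.0 q [ 0.4   0.49 -0.58  1.65  0.3   1.09 -0.16]
```

carry_out --pt "0.16 -0.09 2.5 -0.004" --pt "0 0 3 0" --pt "0 0 3 0" --pt "0 0 3 0" --pt "0 0 2.5 0" --pt "0 0 2 0" --pt "0 0 1.6 0" --pt "0 0 1.2 0" --pt "0 0 0.8 0" --pt "0 0 0 0"

```text
time_s: 3.68
tool_pos: [0.6162, -0.0134, 0.017]
eef_rot: [0.665, 0.747, -0.001, -0.001]
wrist_force: [-0.7, 1.0, -0.2]
opening: 0.87
gripper_force: 0.0
```

carry_out --pt "0 0 0 0" --pt "0 0 0 0" --pt "0 0 0 0" --pt "0 0 0 0" --pt "0 0 0 0" --pt "0 0 0 0" --pt "0 0 0 0" --pt "0 0 0 0" --gripper 1

```text
time_s: 4.35
tool_pos: [0.6182, -0.0133, 0.0197]
eef_rot: [0.665, 0.747, 0.001, 0.001]
wrist_force: [0.8, 0.0, 5.2]
opening: 0.687
gripper_force: 30.0
```

carry_out --pt "0 0 -1 0" --pt "0 0 -2 0" --pt "0 0 -3 0" --pt "0 0 -3 0" --pt "0 0 -2 0" --pt "0 0 0 0"

```text
time_s: 4.85
tool_pos: [0.6196, -0.0131, 0.1334]
eef_rot: [0.665, 0.747, 0.002, 0.003]
wrist_force: [0.9, 1.0, -2.1]
opening: 0.685
gripper_force: 30.0
```

carry_out --pt "-1.85 0 0 0" --pt "-2.8 0.1 0 0" --pt "-3 0.1 0 0" --pt "-3 0.1 0 0" --pt "-3 0.1 0 0" --pt "-2.8 0.1 0 0" --pt "-2 0 0 0" --pt "0 0 0 0" --pt "0 0 0 0" --pt "0 0 3 0" --pt "0 0 3 0" --pt "0 0 2 0" --pt "0 0 1.3 0" --pt "0 0 0.7 0" --pt "0 0 0.6 0" --pt "0 0 0.3 0" --pt "0 0 0 0" --pt "0 0 0 0"

```text
time_s: 6.35
tool_pos: [0.6447, -0.196, 0.0207]
eef_rot: [0.664, 0.747, 0.0, 0.001]
wrist_force: [-0.0, -0.4, -1.5]
opening: 0.687
gripper_force: 30.0
```

```bash
python3 -c "
from h import *
st()"
```

```text
t 6.3 bay [  -5.  -241.8] z 20.7 phi-bay90 0.004 tilt [0.    0.001] F [-0.  -0.4 -1.5] op 63.2 gf 30.0 q [ 0.56  0.79 -0.46  1.63  0.44  0.82  0.03]
```

carry_out --pt "0 0 0.12 0" --pt "0 0 0 0" --pt "0 0 0 0" --pt "0 0 0 0" --pt "0 0 -1 0" --pt "0 0 -3 0" --pt "0 0 -4 0" --pt "0 0 -4 0" --pt "0 0 0 0" --gripper -0.7

```text
time_s: 7.1
tool_pos: [0.649, -0.1964, 0.1482]
eef_rot: [0.664, 0.747, 0.003, 0.006]
wrist_force: [1.2, 0.0, 1.3]
opening: 0.847
gripper_force: 0.0
```

```bash
cat >> h.py <<'E'
def look(name="top"):
    im,d,K,T=snap(name);P=cloud(d,K,T);Z=P[...,2];B=np.stack([(P[...,0]*1e3-O[0])*R[0,0]+(P[...,1]*1e3-O[1])*R[1,0],(P[...,0]*1e3-O[0])*R[0,1]+(P[...,1]*1e3-O[1])*R[1,1]],-1)
    Q=np.concatenate([B/1e3,Z[...,None]],-1)  # bay-frame cloud, m
    return im,d,Q
E
python3 - <<'E'
from h import *
st()
im,d,Q=look();cv2.imwrite("pics/a1.png",im)
x,y,z=Q[...,0],Q[...,1],Q[...,2]
for t,m in(("inbay",(abs(x)<.066)&(abs(y)<.12)&(z>.03)&(z<.058)),("cartons",(z>.044)&(z<.056)&(x<-.09)&(y<-.23)&(y>-.48)),("tray",(abs(x+.0045)<.066)&(abs(y+.275)<.066)&(z>.03)&(z<.06))):
    print(t,*comps(m&(d>0),Q,60),sep="\n ")
E
```

```text
t 7.1 bay [  -0.7 -242.6] z 148.2 phi-bay90 0.004 tilt [0.003 0.006] F [1.2 0.  1.3] op 77.9 gf 0.0 q [ 0.6   0.64 -0.52  1.57  0.36  1.01  0.09]
inbay
 ([259, 187], 327, [-0.0114, 0.0433, 0.0406], [-10.8, 43.3], [46.7, 47.8], 82.1)
cartons
 ([401, 268], 481, [-0.2525, -0.2629, 0.0502], [-252.3, -263.6], [47.5, 56.3], 71.5)
tray
 ([373, 169], 445, [-0.0078, -0.2342, 0.0524], [-5.8, -233.9], [47.2, 64.3], 80.8)
```

carry_out --pt "2 0 0 0" --pt "3.5 -0.1 0 0" --pt "4 -0.1 0 0" --pt "4 -0.1 0 0" --pt "4 -0.1 0 0" --pt "4 -0.1 0 0" --pt "4 -0.1 0 0" --pt "2.15 0 0 0" --pt "1 0 0 0" --pt "0 0 0 0" --pt "0 0 0 0" --pt "0 0 3 0" --pt "0 0 3 0" --pt "0 0 2.5 0" --pt "0 0 2 0" --pt "0 0 1.2 0" --pt "0 0 0.7 0" --pt "0 0 0 0" --pt "0 0 0 0" --gripper -0.6

```text
time_s: 8.73
tool_pos: [0.605, 0.0871, 0.0149]
eef_rot: [0.665, 0.747, 0.0, 0.0]
wrist_force: [-0.2, 1.3, 0.9]
opening: 0.8
gripper_force: 0.0
```

carry_out --pt "0 0 0 0" --pt "0 0 0 0" --pt "0 0 0 0" --pt "0 0 0 0" --pt "0 0 0 0" --pt "0 0 0 0" --pt "0 0 0 0" --pt "0 0 0 0" --gripper 1

```text
time_s: 9.4
tool_pos: [0.6055, 0.0881, 0.0155]
eef_rot: [0.664, 0.747, 0.001, 0.001]
wrist_force: [0.7, -0.1, 6.4]
opening: 0.539
gripper_force: 30.0
```

```bash
python3 -c "
from h import *
st()"
```

```text
t 9.4 bay [-11.8  44.9] z 15.5 phi-bay90 0.004 tilt [0.001 0.001] F [ 0.7 -0.1  6.4] op 49.6 gf 30.0 q [ 0.16  0.73 -0.48  1.79  0.47  0.74 -0.46]
```

carry_out --pt "0 0 -2 0" --pt "0 0 -3.5 0" --pt "0 0 -3.5 0" --pt "0 0 -3 0" --pt "-2 0 0 0" --pt "-3.5 0.1 0 0" --pt "-4 0.1 0 0" --pt "-4 0.1 0 0" --pt "-4 0.1 0 0" --pt "-4 0.1 0 0" --pt "-4 0.1 0 0" --pt "-4 0.1 0 0" --pt "-3.5 0 0 0" --pt "-2.7 0 0 0" --pt "0 0 0 0" --pt "0 0 0 0"

```text
time_s: 10.73
tool_pos: [0.6516, -0.2681, 0.133]
eef_rot: [0.666, 0.746, -0.001, -0.001]
wrist_force: [-0.7, 0.3, 0.2]
opening: 0.537
gripper_force: 30.0
```

carry_out --pt "0 0 2 0" --pt "0 0 3 0" --pt "0 0 3 0" --pt "0 0 2 0" --pt "0 0 1 0" --pt "0 0 0.5 0" --pt "0 0 0.4 0" --pt "0 0 0 0" --pt "0 0 0 0"

```text
time_s: 11.48
tool_pos: [0.6541, -0.2656, 0.0169]
eef_rot: [0.664, 0.747, 0.001, 0.001]
wrist_force: [0.5, -0.5, -1.3]
opening: 0.537
gripper_force: 30.0
```

```bash
python3 -c "
from h import *
st()"
```

```text
t 11.5 bay [  -3.4 -312. ] z 16.9 phi-bay90 0.004 tilt [0.001 0.001] F [ 0.5 -0.5 -1.3] op 49.4 gf 30.0 q [ 0.63  0.84 -0.45  1.54  0.44  0.86  0.14]
```

carry_out --pt "0 0 0.1 0" --pt "0 0 0 0" --pt "0 0 0 0" --pt "0 0 0 0" --pt "0 0 -1 0" --pt "0 0 -3 0" --pt "0 0 -4 0" --pt "0 0 -4 0" --pt "2 0 0 0" --pt "4 0 0 0" --pt "4 0 0 0" --pt "4 0 0 0" --pt "4 0 0 0" --pt "2 0 0 0" --pt "0 0 0 0" --gripper -0.5

```text
time_s: 12.73
tool_pos: [0.6293, -0.0595, 0.136]
eef_rot: [0.661, 0.75, 0.002, -0.001]
wrist_force: [0.1, 0.6, 1.1]
opening: 0.749
gripper_force: 0.0
```

```bash
cat > l.py <<'E'
from h import *
st()
im,d,Q=look()
x,y,z=Q[...,0],Q[...,1],Q[...,2]
for t,m in(("inbay",(abs(x)<.066)&(abs(y)<.12)&(z>.03)&(z<.058)),("cartons",(z>.044)&(z<.056)&(x<-.09)&(y<-.23)&(y>-.48)),("tray",(abs(x+.0045)<.066)&(abs(y+.275)<.066)&(z>.03)&(z<.06))):
    print(t,*comps(m&(d>0),Q,60),sep="\n ")
E
python3 l.py
```

```text
t 12.7 bay [  -4.9 -104.4] z 136.0 phi-bay90 0.013 tilt [ 0.002 -0.001] F [0.1 0.6 1.1] op 68.9 gf 0.0 q [ 0.44  0.6  -0.55  1.69  0.36  0.96 -0.12]
inbay
cartons
 ([451, 221], 471, [-0.1582, -0.3997, 0.0504], [-158.0, -400.3], [47.6, 56.9], 73.6)
 ([458, 269], 389, [-0.2696, -0.3975, 0.0504], [-273.6, -392.8], [48.1, 56.5], 74.9)
tray
 ([403, 166], 336, [-0.0064, -0.3121, 0.0404], [-5.9, -312.1], [48.8, 47.8], 81.7)
```

carry_out --pt "-2 -1 0 0" --pt "-3.4 -1.8 0 0" --pt "-3.4 -1.8 0 0" --pt "-3.4 -1.8 0 0" --pt "-3.4 -1.8 0 0" --pt "-3.4 -1.8 0 0" --pt "-3.4 -1.8 0 0" --pt "-3.4 -1.8 0 0" --pt "-2 -1.15 0 0" --pt "-1 -0.7 0 0" --pt "0 0 0 0.097" --pt "0 0 0 0.097" --pt "0 0 0 0.097" --pt "0 0 0 0" --pt "0 0 0 0" --pt "0 0 0 0" --gripper -0.74

```text
time_s: 14.12
tool_pos: [0.51, -0.3712, 0.1346]
eef_rot: [0.765, 0.644, 0.0, 0.0]
wrist_force: [0.4, 1.0, -0.1]
opening: 0.869
gripper_force: 0.0
```

```bash
python3 -c "
from h import *
st()"
```

```text
t 14.1 bay [-158.6 -400.6] z 134.6 phi-bay90 -0.284 tilt [0. 0.] F [ 0.4  1.  -0.1] op 80.0 gf 0.0 q [ 0.9   0.57 -0.45  1.69  0.29  0.94  0.17]
```

carry_out --pt "0 0 2 0" --pt "0 0 3 0" --pt "0 0 3 0" --pt "0 0 2 0" --pt "0 0 1.2 0" --pt "0 0 0.7 0" --pt "0 0 0.3 0" --pt "0 0 0 0"

```text
time_s: 14.78
tool_pos: [0.5102, -0.3714, 0.0126]
eef_rot: [0.766, 0.643, 0.0, 0.0]
wrist_force: [-0.7, -0.6, 0.1]
opening: 0.87
gripper_force: 0.0
```

carry_out --pt "0 0 0 0" --pt "0 0 0 0" --pt "0 0 0 0" --pt "0 0 0 0" --pt "0 0 0 0" --pt "0 0 0 0" --pt "0 0 0 0" --pt "0 0 0 0" --gripper 1

```text
time_s: 15.45
tool_pos: [0.5108, -0.372, 0.0135]
eef_rot: [0.766, 0.643, 0.0, 0.001]
wrist_force: [1.0, -0.8, 5.8]
opening: 0.608
gripper_force: 30.0
```

carry_out --pt "0 0 -1.5 0" --pt "0 0 -3 0" --pt "0 0 -3 0" --pt "0 0 -3 0" --pt "0 0 -1.5 0" --pt "0 0 0 -0.097" --pt "0 0 0 -0.097" --pt "0 0 0 -0.097" --pt "0 0 0 0"

```text
time_s: 16.2
tool_pos: [0.5089, -0.371, 0.1325]
eef_rot: [0.664, 0.748, -0.0, -0.001]
wrist_force: [-0.1, 0.4, -2.8]
opening: 0.603
gripper_force: 30.0
```

```bash
python3 -c "
from h import *
st()"
```

```text
t 16.2 bay [-159.6 -400.4] z 132.5 phi-bay90 0.006 tilt [-0.    -0.001] F [-0.1  0.4 -2.8] op 55.5 gf 30.0 q [ 0.95  0.59 -0.52  1.69  0.34  0.95  0.42]
```

carry_out --pt "2 0.6 0 0" --pt "3.5 1.2 0 0" --pt "3.5 1.2 0 0" --pt "3.5 1.2 0 0" --pt "3.5 1.2 0 0" --pt "3.5 1.2 0 0" --pt "3.5 1.2 0 0" --pt "3.5 1.2 0 0" --pt "3.5 1.2 0 0" --pt "3.5 1.2 0 0" --pt "3.5 1.2 0 0" --pt "3.5 1.2 0 0" --pt "3.5 1.2 0 0" --pt "2.2 0.7 0 0" --pt "1.3 0.2 0 0" --pt "0 0 0 0" --pt "0 0 0 0" --pt "0 0 0 0"

```text
time_s: 17.7
tool_pos: [0.612, 0.1161, 0.132]
eef_rot: [0.666, 0.746, -0.001, 0.0]
wrist_force: [-0.6, -0.5, -1.9]
opening: 0.606
gripper_force: 30.0
```

carry_out --pt "0 0 2 0" --pt "0 0 3 0" --pt "0 0 3 0" --pt "0 0 2 0" --pt "0 0 0.8 0" --pt "0 0 0.5 0" --pt "0 0 0.2 0" --pt "0 0 0 0" --pt "0 0 0 0"

```text
time_s: 18.45
tool_pos: [0.6134, 0.1189, 0.0188]
eef_rot: [0.665, 0.747, 0.001, 0.001]
wrist_force: [1.1, 0.5, -2.2]
opening: 0.61
gripper_force: 30.0
```

```bash
python3 -c "
from h import *
st()"
```

```text
t 18.4 bay [-0.5 74.7] z 18.8 phi-bay90 0.003 tilt [0.001 0.001] F [ 1.1  0.5 -2.2] op 56.1 gf 30.0 q [ 0.11  0.74 -0.49  1.76  0.48  0.76 -0.51]
```

carry_out --pt "0 0 0.15 0" --pt "0 0 0 0" --pt "0 0 0 0" --pt "0 0 0 0" --pt "0 0 -1 0" --pt "0 0 -3 0" --pt "0 0 -4 0" --pt "0 0 -4 0" --pt "0 0 0 0" --pt "0 0 0 0" --gripper -0.74

```text
time_s: 19.28
tool_pos: [0.6141, 0.1196, 0.1395]
eef_rot: [0.665, 0.747, 0.002, 0.002]
wrist_force: [-0.6, -0.7, -0.3]
opening: 0.868
gripper_force: 0.0
```

```bash
python3 l.py
```

```text
t 19.3 bay [ 0.3 75.2] z 139.5 phi-bay90 0.004 tilt [0.002 0.002] F [-0.6 -0.7 -0.3] op 79.9 gf 0.0 q [ 0.17  0.59 -0.58  1.7   0.38  0.96 -0.43]
inbay
cartons
 ([401, 268], 476, [-0.2524, -0.2636, 0.0503], [-252.4, -263.6], [46.8, 56.4], 71.7)
 ([457, 270], 490, [-0.2736, -0.3927, 0.0504], [-273.8, -393.1], [48.2, 56.1], 75.0)
 ([485, 355], 862, [-0.4742, -0.4224, 0.0498], [-474.9, -423.3], [130.4, 35.8], 16.1)
tray
 ([375, 169], 578, [-0.0089, -0.2403, 0.0526], [-7.1, -242.2], [62.8, 62.9], 13.0)
 ([407, 169], 322, [-0.0173, -0.3186, 0.0403], [-16.6, -317.9], [48.8, 45.3], 1.9)
```

carry_out --pt "-1.5 -1.1 0 0" --pt "-2.9 -2.15 0 0" --pt "-2.9 -2.15 0 0" --pt "-2.9 -2.15 0 0" --pt "-2.9 -2.15 0 0" --pt "-2.9 -2.15 0 0" --pt "-2.9 -2.15 0 0" --pt "-2.9 -2.15 0 0" --pt "-2.9 -2.15 0 0" --pt "-2.9 -2.15 0 0" --pt "-2.9 -2.15 0 0" --pt "-2.9 -2.15 0 0" --pt "-0.4 -0.4 0 0" --pt "0 0 0 0.108" --pt "0 0 0 0.108" --pt "0 0 0 0.108" --pt "0 0 0 0" --pt "0 0 0 0" --pt "0 0 0 0"

```text
time_s: 20.92
tool_pos: [0.4016, -0.2455, 0.1353]
eef_rot: [0.775, 0.632, -0.0, -0.001]
wrist_force: [-1.0, -0.2, -0.2]
opening: 0.874
gripper_force: 0.0
```

```bash
python3 -c "
from h import *
st()"
```

```text
t 20.9 bay [-252.1 -263.5] z 135.3 phi-bay90 -0.317 tilt [-0.    -0.001] F [-1.  -0.2 -0.2] op 80.4 gf 0.0 q [ 0.91  0.33 -0.5   2.07  0.22  0.79  0.07]
```

carry_out --pt "0 0 2 0" --pt "0 0 3 0" --pt "0 0 3 0" --pt "0 0 2 0" --pt "0 0 1.2 0" --pt "0 0 0.7 0" --pt "0 0 0.35 0" --pt "0 0 0 0"

```text
time_s: 21.58
tool_pos: [0.4019, -0.2458, 0.013]
eef_rot: [0.776, 0.631, -0.0, -0.0]
wrist_force: [-0.1, -0.1, -0.2]
opening: 0.87
gripper_force: 0.0
```

carry_out --pt "0 0 0 0" --pt "0 0 0 0" --pt "0 0 0 0" --pt "0 0 0 0" --pt "0 0 0 0" --pt "0 0 0 0" --pt "0 0 0 0" --pt "0 0 0 0" --gripper 1

```text
time_s: 22.25
tool_pos: [0.4024, -0.2465, 0.0141]
eef_rot: [0.776, 0.63, 0.0, 0.001]
wrist_force: [-0.7, 1.3, 5.4]
opening: 0.603
gripper_force: 30.0
```

carry_out --pt "0 0 -1.5 0" --pt "0 0 -3 0" --pt "0 0 -3 0" --pt "0 0 -3 0" --pt "0 0 -1.5 0" --pt "0 0 0 -0.108" --pt "0 0 0 -0.108" --pt "0 0 0 -0.108" --pt "0 0 0 0"

```text
time_s: 23.0
tool_pos: [0.4015, -0.246, 0.1333]
eef_rot: [0.664, 0.748, -0.0, -0.0]
wrist_force: [0.7, 0.4, -1.5]
opening: 0.609
gripper_force: 30.0
```

carry_out --pt "1.5 1.5 0 0" --pt "2.7 2.6 0 0" --pt "2.7 2.6 0 0" --pt "2.7 2.6 0 0" --pt "2.7 2.6 0 0" --pt "2.7 2.6 0 0" --pt "2.7 2.6 0 0" --pt "2.7 2.6 0 0" --pt "2.7 2.6 0 0" --pt "2.7 2.6 0 0" --pt "0.55 0.3 0 0" --pt "0 0 0 0" --pt "0 0 0 0" --pt "0 0 0 0"

```text
time_s: 24.17
tool_pos: [0.6204, 0.0429, 0.1328]
eef_rot: [0.666, 0.746, -0.001, -0.0]
wrist_force: [0.0, -0.5, -1.3]
opening: 0.608
gripper_force: 30.0
```

```bash
python3 -c "
from h import *
st()"
```

```text
t 24.2 bay [-2.1 -1.7] z 132.8 phi-bay90 0.001 tilt [-0.001 -0.   ] F [ 0.  -0.5 -1.3] op 56.0 gf 30.0 q [ 0.29  0.59 -0.57  1.71  0.38  0.95 -0.31]
```

carry_out --pt "0 0.1 2 0" --pt "0 0 3 0" --pt "0 0 3 0" --pt "0 0 2 0" --pt "0 0 0.8 0" --pt "0 0 0.5 0" --pt "0 0 0.3 0" --pt "0 0 0 0" --pt "0 0 0 0"

```text
time_s: 24.92
tool_pos: [0.6235, 0.0448, 0.0189]
eef_rot: [0.665, 0.747, 0.001, 0.001]
wrist_force: [0.2, 0.6, -0.7]
opening: 0.605
gripper_force: 30.0
```

carry_out --pt "0 0 0.05 0" --pt "0 0 0 0" --pt "0 0 0 0" --pt "0 0 0 0" --pt "0 0 -1 0" --pt "0 0 -3 0" --pt "0 0 -4 0" --pt "0 0 -4 0" --pt "0 0 0 0" --pt "0 0 0 0" --gripper -0.74

```text
time_s: 25.75
tool_pos: [0.6243, 0.0456, 0.1404]
eef_rot: [0.665, 0.747, 0.002, 0.002]
wrist_force: [-0.8, -0.2, 1.0]
opening: 0.872
gripper_force: 0.0
```

```bash
python3 l.py
```

```text
t 25.8 bay [2.  0.5] z 140.4 phi-bay90 0.004 tilt [0.002 0.002] F [-0.8 -0.2  1. ] op 80.2 gf 0.0 q [ 0.29  0.59 -0.58  1.7   0.38  0.96 -0.31]
inbay
 ([245, 185], 451, [-0.0047, 0.0762, 0.054], [-3.0, 76.4], [57.4, 46.3], 0.3)
cartons
 ([457, 270], 490, [-0.2737, -0.3921, 0.0503], [-273.8, -392.8], [48.1, 56.1], 74.9)
 ([479, 332], 70, [-0.4203, -0.4194, 0.0502], [-423.9, -422.9], [40.1, 14.4], 40.4)
tray
 ([375, 169], 576, [-0.0089, -0.2407, 0.0523], [-7.2, -242.4], [62.6, 64.1], 28.2)
 ([407, 171], 332, [-0.0213, -0.3177, 0.0402], [-20.1, -317.8], [46.2, 49.3], 87.4)
```

carry_out --pt "-1.5 -1 0 0" --pt "-3.1 -2.2 0 0" --pt "-3.1 -2.2 0 0" --pt "-3.1 -2.2 0 0" --pt "-3.1 -2.2 0 0" --pt "-3.1 -2.2 0 0" --pt "-3.1 -2.2 0 0" --pt "-3.1 -2.2 0 0" --pt "-3.1 -2.2 0 0" --pt "-3.1 -2.2 0 0" --pt "-3.1 -2.2 0 0" --pt "-3.1 -2.2 0 0" --pt "-3.1 -2.2 0 0" --pt "-0.6 -0.1 0 0" --pt "0 0 0 0.088" --pt "0 0 0 0.088" --pt "0 0 0 0.088" --pt "0 0 0 0" --pt "0 0 0 0" --pt "0 0 0 0"

```text
time_s: 27.47
tool_pos: [0.395, -0.3767, 0.1361]
eef_rot: [0.756, 0.654, -0.0, -0.001]
wrist_force: [-0.9, -0.4, -0.2]
opening: 0.87
gripper_force: 0.0
```

```bash
python3 -c "
from h import *
st()"
```

```text
t 27.5 bay [-273.5 -393.1] z 136.1 phi-bay90 -0.258 tilt [-0.    -0.001] F [-0.9 -0.4 -0.2] op 80.1 gf 0.0 q [ 1.08  0.44 -0.48  1.9   0.26  0.86  0.33]
```

carry_out --pt "0 0 2 0" --pt "0 0 3 0" --pt "0 0 3 0" --pt "0 0 2 0" --pt "0 0 1.2 0" --pt "0 0 0.7 0" --pt "0 0 0.4 0" --pt "0 0 0 0"

```text
time_s: 28.13
tool_pos: [0.3954, -0.3773, 0.0138]
eef_rot: [0.757, 0.654, 0.0, -0.0]
wrist_force: [-0.2, 0.1, -0.2]
opening: 0.871
gripper_force: 0.0
```

carry_out --pt "0 0 0 0" --pt "0 0 0 0" --pt "0 0 0 0" --pt "0 0 0 0" --pt "0 0 0 0" --pt "0 0 0 0" --pt "0 0 0 0" --pt "0 0 0 0" --gripper 1

```text
time_s: 28.8
tool_pos: [0.3958, -0.3777, 0.0147]
eef_rot: [0.757, 0.653, -0.0, 0.001]
wrist_force: [-0.9, 0.4, 6.3]
opening: 0.607
gripper_force: 30.0
```

carry_out --pt "0 0 -1.5 0" --pt "0 0 -3 0" --pt "0 0 -3 0" --pt "0 0 -3 0" --pt "0 0 -1.5 0" --pt "0 0 0 -0.088" --pt "0 0 0 -0.088" --pt "0 0 0 -0.088" --pt "0 0 0 0"

```text
time_s: 29.55
tool_pos: [0.3946, -0.3771, 0.1336]
eef_rot: [0.664, 0.748, -0.0, -0.0]
wrist_force: [0.2, 0.9, -1.5]
opening: 0.608
gripper_force: 30.0
```

carry_out --pt "1.5 1.5 0 0" --pt "2.9 2.5 0 0" --pt "2.9 2.5 0 0" --pt "2.9 2.5 0 0" --pt "2.9 2.5 0 0" --pt "2.9 2.5 0 0" --pt "2.9 2.5 0 0" --pt "2.9 2.5 0 0" --pt "2.9 2.5 0 0" --pt "2.9 2.5 0 0" --pt "2.9 2.5 0 0" --pt "1.3 0.9 0 0" --pt "0 0 0 0" --pt "0 0 0 0" --pt "0 0 0 0"

```text
time_s: 30.8
tool_pos: [0.6293, -0.0309, 0.1331]
eef_rot: [0.665, 0.747, -0.001, -0.0]
wrist_force: [-0.2, -0.2, -1.9]
opening: 0.609
gripper_force: 30.0
```

```bash
python3 -c "
from h import *
st()"
```

```text
t 30.8 bay [ -1.6 -76. ] z 133.1 phi-bay90 0.002 tilt [-0.001 -0.   ] F [-0.2 -0.2 -1.9] op 56.0 gf 30.0 q [ 0.4   0.6  -0.56  1.69  0.38  0.96 -0.19]
```

carry_out --pt "0 0.1 2 0" --pt "0 0 3 0" --pt "0 0 3 0" --pt "0 0 2 0" --pt "0 0 0.8 0" --pt "0 0 0.5 0" --pt "0 0 0.3 0" --pt "0 0 0 0" --pt "0 0 0 0"

```text
time_s: 31.55
tool_pos: [0.6323, -0.03, 0.0194]
eef_rot: [0.665, 0.747, 0.001, 0.001]
wrist_force: [-0.5, 0.2, -1.6]
opening: 0.606
gripper_force: 30.0
```

carry_out --pt "0 0 0.05 0" --pt "0 0 0 0" --pt "0 0 0 0" --pt "0 0 0 0" --pt "0 0 -1 0" --pt "0 0 -3 0" --pt "0 0 -4 0" --pt "0 0 -4 0" --pt "0 0 -4 0" --pt "0 0 -4 0" --pt "0 0 -4 0" --pt "0 0 -2 0" --pt "-2 -2 0 0" --pt "-3 -3 0 0" --pt "-3 -3 0 0" --pt "-3 -3 0 0" --pt "-3 -3 0 0" --pt "0 0 0 0" --gripper -0.74

```text
time_s: 33.05
tool_pos: [0.5053, -0.1906, 0.2777]
eef_rot: [0.669, 0.743, -0.003, 0.0]
wrist_force: [1.0, -0.4, -0.1]
opening: 0.872
gripper_force: 0.0
```

```bash
python3 l.py; python3 - <<'E'
from h import *
from scipy.spatial import cKDTree
im,d,K,T=snap("top");P=cloud(d,K,T);np.savez("g.npz",im=im,d=d,K=K,T=T)
cv2.imwrite("pics/g1.png",im)
X,Y,Z=[P[...,i] for i in range(3)]
reg=(X>.35)&(X<.75)&(Y>.3)&(Y<.5)&(d>0)
h=cv2.cvtColor(im,cv2.COLOR_BGR2HSV);yel=(h[...,0]>18)&(h[...,0]<34)&(h[...,1]>170)
def line(t,m):
    p=P[m]*1000; (vx,vy,x0,y0)=cv2.fitLine(p[:,:2].astype(np.float32),cv2.DIST_HUBER,0,.01,.01).ravel()
    s=(p[:,0]-x0)*vx+(p[:,1]-y0)*vy; n=-(p[:,0]-x0)*vy+(p[:,1]-y0)*vx
    print(t,len(p),"ang",np.degrees(np.arctan2(vy,vx)).round(2),"c",x0.round(1),y0.round(1),"s",np.percentile(s,[1,99]).round(1),"n",np.percentile(n,[3,97]).round(1),"z",np.percentile(p[:,2],[3,50,97]).round(1))
line("tabtop",reg&(Z>.164)&(Z<.175)); line("paneltop",reg&(Z>.132)&(Z<.142))
line("paneltop yellow",reg&yel&(Z>.132)&(Z<.142))
E
```

```text
t 33.0 bay [-142.8 -220.7] z 277.7 phi-bay90 -0.008 tilt [-0.003  0.   ] F [ 1.  -0.4 -0.1] op 80.2 gf 0.0 q [ 0.8   0.29 -0.61  1.77  0.18  1.14  0.24]
inbay
 ([307, 176], 452, [-0.0027, -0.0735, 0.0539], [-0.4, -74.2], [46.1, 57.3], 89.8)
 ([276, 180], 443, [-0.0032, 0.0002, 0.0539], [-1.0, 0.8], [46.1, 57.3], 89.8)
 ([245, 185], 446, [-0.005, 0.0764, 0.0539], [-2.5, 76.2], [46.4, 57.0], 89.8)
cartons
tray
 ([374, 169], 510, [-0.0089, -0.2371, 0.0521], [-6.3, -238.4], [55.5, 66.1], 76.6)
tabtop 197 ang 8.92 c 524.0 398.6 s [-34.2  34.4] n [-6.2  5.9] z [165.1 169.1 172.9]
paneltop 499 ang 8.99 c 515.6 396.0 s [-115.3  125.1] n [-5.   7.4] z [132.9 137.  140.9]
paneltop yellow 483 ang 8.97 c 515.8 396.3 s [-115.7  125. ] n [-5.3  7.1] z [132.9 137.  140.6]
```

View pics/g1.png

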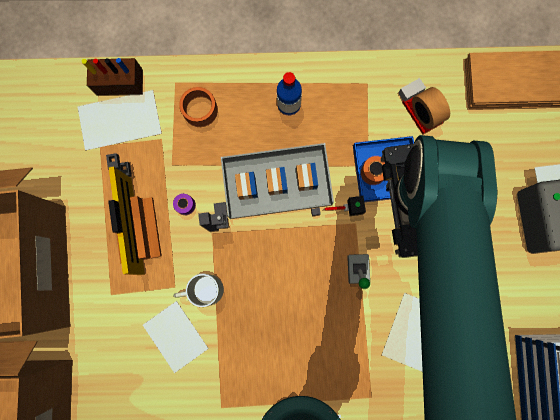

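carry_out --pt "2 0.2 0 0" --pt "3.6 0.53 0 0" --pt "3.6 0.53 0 0" --pt "3.6 0.53 0 0" --pt "3.6 0.53 0 0" --pt "3.6 0.53 0 0" --pt "3.6 0.53 0 0" --pt "3.6 0.53 0 0" --pt "3.6 0.53 0 0" --pt "3.6 0.53 0 0" --pt "3.6 0.53 0 0" --pt "3.6 0.53 0 0" --pt "3.6 0.53 0 0" --pt "3.6 0.53 0 0" --pt "3.6 0.53 0 0" --pt "3.6 0.53 0 0" --pt "2.3 0.35 0 0" --pt "0 0 0 0" --gripper 0.13

```text
time_s: 34.65
tool_pos: [0.5223, 0.4152, 0.2774]
eef_rot: [0.661, 0.751, 0.001, -0.003]
wrist_force: [-0.8, 0.0, 0.3]
opening: 0.434
gripper_force: 0.0
```

carry_out --pt "0 0 0 0.1175" --pt "0 0 0 0.1175" --pt "0 0 0 0.1175" --pt "0 0 0 0.1175" --pt "0 0 0 0.1175" --pt "0 0 0 0.1175" --pt "0 0 0 0.1175" --pt "0 0 0 0.1175" --pt "0 0 0 0.1175" --pt "0 0 0 0.1175" --pt "0 0 0 0.1175" --pt "0 0 0 0.1175" --pt "0 0 0 0.1175" --pt "0 0 0 0" --pt "0 0 0 0" --pt "0 0 0 0"

```text
time_s: 35.98
tool_pos: [0.526, 0.4073, 0.2775]
eef_rot: [0.997, 0.082, -0.0, -0.0]
wrist_force: [-0.3, 1.1, 0.8]
opening: 0.434
gripper_force: 0.0
```

```bash
cat > p.py <<'E'
from h import *
import sys
s=arm.state();x,y=s["eef_rot"][:2];f=2*np.arctan2(y,x);p=np.array(s["tool_pos"])*1000
tx,ty,tz,tf=map(float,sys.argv[1:5]);dx,dy=tx-p[0],ty-p[1]
print("pos",p.round(1),"phi",round(f,4),"shift mm tool x,y,z",np.round([dx*np.cos(f)+dy*np.sin(f),dx*np.sin(f)-dy*np.cos(f),p[2]-tz],1),"turn",round(f-tf,4),"tilt",np.round(s["eef_rot"][2:],4),"F",np.round(s["wrist_force"],1),"M",np.round(s["moment"],2),"op",round(s["opening"]*92,1),"q",np.round(s["q"],2))
E
python3 p.py 524 398.6 134 .156
```

```text
pos [526.  407.3 277.5] phi 0.1646 shift mm tool x,y,z [ -3.4   8.3 143.5] turn 0.0086 tilt [-0.0001 -0.0002] F [-0.3  1.1  0.8] M [0.03 0.02 0.04] op 40.0 q [-0.41  0.49 -0.43  1.47  0.21  1.23 -2.27]
```

carry_out --pt "-0.34 0.83 0 0.008" --pt "0 0 1.5 0" --pt "0 0 2.5 0" --pt "0 0 2.5 0" --pt "0 0 2.5 0" --pt "0 0 2 0" --pt "0 0 1.5 0" --pt "0 0 1 0" --pt "0 0 0.6 0" --pt "0 0 0.25 0" --pt "0 0 0 0" --pt "0 0 0 0"

```text
time_s: 36.98
tool_pos: [0.5251, 0.3982, 0.1348]
eef_rot: [0.997, 0.076, 0.001, -0.0]
wrist_force: [0.3, 0.5, 0.5]
opening: 0.438
gripper_force: 0.0
```

```bash
python3 p.py 524 398.6 134 .156; python3 - <<'E'
from h import *
for n in ("side",):
    im,d,K,T=snap(n); cv2.imwrite("pics/s2.png",cv2.resize(im[240:420,60:300],None,fx=3,fy=3))
E
```

```text
pos [525.1 398.2 134.8] phi 0.1525 shift mm tool x,y,z [-1.  -0.5  0.8] turn -0.0035 tilt [ 0.0006 -0.0004] F [0.3 0.5 0.5] M [-0.04  0.01 -0.04] op 40.3 q [-0.42  0.61 -0.39  1.62  0.27  0.96 -2.33]
```

View pics/s2.png

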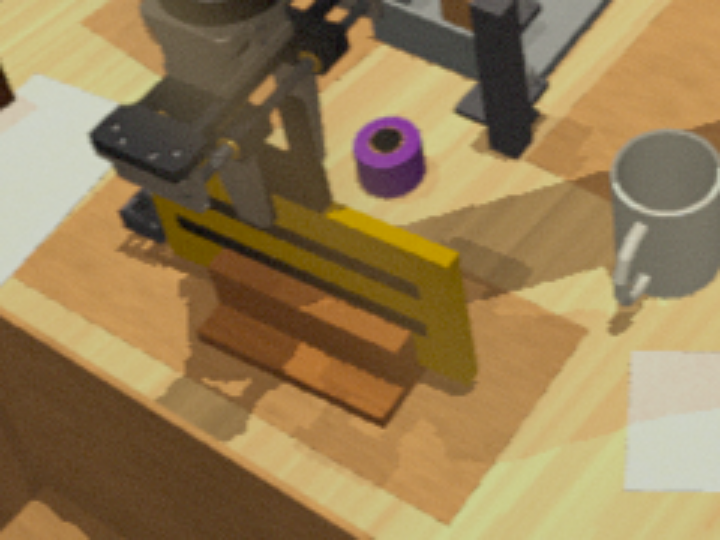

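The crop shows the fingers at (250,185) and (310,150) on either side of the tab, with the hinge end at the far left, so I'm closing and lifting.

carry_out --pt "-0.1 0 0.08 0" --pt "0 0 0 0" --pt "0 0 0 0" --pt "0 0 0 0" --pt "0 0 0 0" --pt "0 0 0 0" --pt "0 0 0 0" --pt "0 0 0 0" --pt "0 0 0 0" --gripper 1

```text
time_s: 37.78
tool_pos: [0.5237, 0.3978, 0.1333]
eef_rot: [0.997, 0.076, 0.0, -0.0]
wrist_force: [-0.3, -0.5, 2.4]
opening: 0.13
gripper_force: 30.0
```

```bash
python3 p.py 524 398.6 134 .156
```

```text
pos [523.7 397.8 133.3] phi 0.1524 shift mm tool x,y,z [ 0.4 -0.7 -0.7] turn -0.0036 tilt [ 0.0001 -0.0001] F [-0.3 -0.5  2.4] M [ 0.07  0.08 -0.09] op 12.0 q [-0.42  0.61 -0.39  1.63  0.27  0.96 -2.33]
```

carry_out --pt "0 0 -0.4 0" --pt "0 0 -0.8 0" --pt "0 0 -1 0" --pt "0 0 -1 0" --pt "0 0 -1 0" --pt "0 0 -1.3 0" --pt "0 0 -1.6 0" --pt "0 0 -2 0" --pt "0 0 -2 0" --pt "0 0 -2 0" --pt "0 0 -2 0" --pt "0 0 -1 0" --pt "0 0 0 0" --pt "0 0 0 0" --pt "0 0 0 0"

```text
time_s: 39.03
tool_pos: [0.5232, 0.3969, 0.2927]
eef_rot: [0.997, 0.076, -0.001, 0.001]
wrist_force: [0.0, -0.8, -4.5]
opening: 0.126
gripper_force: 30.0
```

```bash
python3 p.py 524 398.6 134 .156; python3 - <<'E'
from h import *
im,d,K,T=snap("side"); cv2.imwrite("pics/s3.png",cv2.resize(im[160:420,20:340],None,fx=2.2,fy=2.2))
E
```

```text
pos [523.2 396.9 292.7] phi 0.1523 shift mm tool x,y,z [  1.1  -1.5 158.7] turn -0.0037 tilt [-0.0009  0.0008] F [ 0.  -0.8 -4.5] M [ 0.03  0.05 -0.02] op 11.6 q [-0.4   0.46 -0.43  1.47  0.2   1.25 -2.27]
```

View pics/s3.png

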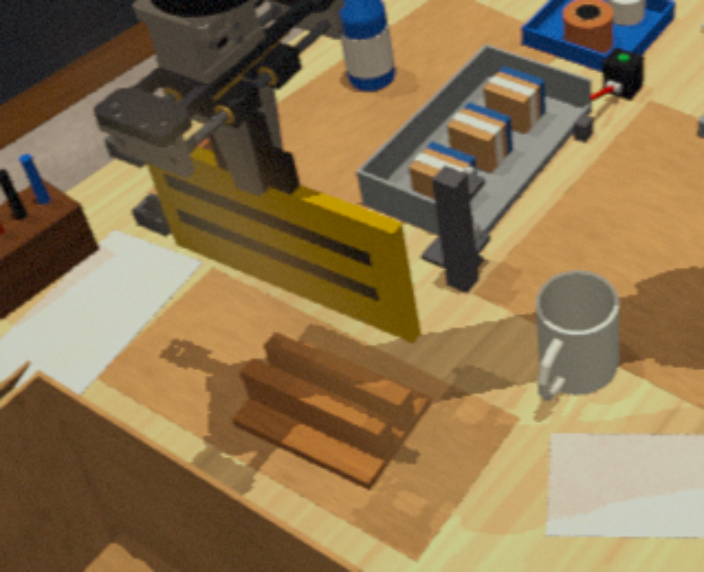

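The gate hangs level and clear of the stand, with its hinge end at the left around (155,215). The path to the bay passes above the mug and the post.

carry_out --pt "-0.5 1.3 0 0" --pt "-0.9 2.2 0 0" --pt "-1.05 2.6 0 0" --pt "-1.05 2.6 0 0" --pt "-1.05 2.6 0 0" --pt "-1.05 2.6 0 0" --pt "-1.05 2.6 0 0" --pt "-1.05 2.6 0 0" --pt "-1.05 2.6 0 0" --pt "-1.05 2.6 0 0" --pt "-1.05 2.6 0 0" --pt "-1.05 2.6 0 0" --pt "-1.05 2.6 0 0" --pt "-0.8 2.2 0 0" --pt "-0.5 1.3 0 0" --pt "0 0 0 0"

```text
time_s: 40.42
tool_pos: [0.4355, 0.0206, 0.2931]
eef_rot: [0.997, 0.074, -0.001, 0.001]
wrist_force: [0.1, -1.2, -3.9]
opening: 0.128
gripper_force: 30.0
```

carry_out --pt "0 0 0 -0.05" --pt "0 0 0 -0.09" --pt "0 0 0 -0.09" --pt "0 0 0 -0.09" --pt "0 0 0 -0.09" --pt "0 0 0 -0.09" --pt "0 0 0 -0.09" --pt "0 0 0 -0.09" --pt "0 0 0 -0.09" --pt "0 0 0 -0.09" --pt "0 0 0 -0.09" --pt "0 0 0 -0.09" --pt "0 0 0 -0.09" --pt "0 0 0 -0.09" --pt "0 0 0 -0.09" --pt "0 0 0 -0.09" --pt "0 0 0 -0.09" --pt "0 0 0 -0.042" --pt "0 0 0 0" --pt "0 0 0 0"

```text
time_s: 42.08
tool_pos: [0.4366, 0.0249, 0.2935]
eef_rot: [0.666, 0.746, -0.0, -0.0]
wrist_force: [-0.5, -0.0, -4.9]
opening: 0.13
gripper_force: 30.0
```

```bash
python3 -c "
from h import *
st()"; python3 p.py 436.5 23.7 181 1.684; python3 - <<'E'
from h import *
im,d,Q=look();cv2.imwrite("pics/t4.png",im[100:340,150:430].repeat(2,0).repeat(2,1))
E
```

```text
t 42.1 bay [-186.8    1.2] z 293.5 phi-bay90 -0.0 tilt [-0. -0.] F [-0.5 -0.  -4.9] op 11.9 gf 30.0 q [ 0.17  0.04 -0.31  1.98  0.01  1.13 -0.03]
pos [436.6  24.9 293.5] phi 1.6841 shift mm tool x,y,z [ -1.2  -0.2 112.5] turn 0.0001 tilt [-0.0003 -0.0004] F [-0.5 -0.  -4.9] M [-0.05 -0.13  0.03] op 11.9 q [ 0.17  0.04 -0.31  1.98  0.01  1.13 -0.03]
```

View pics/t4.png

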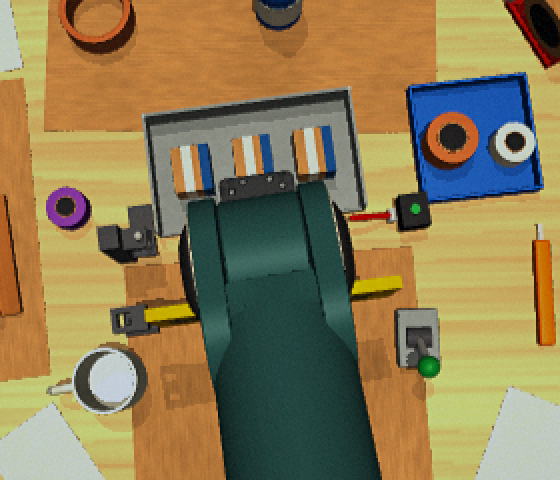

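The crop shows the gate parallel to the bay's front, its hinge knuckle at (130,320) and the pins and post at (140,225). Both rolls sit in the tray at (452,138) and (514,142).

carry_out --pt "0 0.5 0 0" --pt "0 1 0 0" --pt "0 1 0 0" --pt "-0.12 0.5 0.5 0" --pt "0 0 1.2 0" --pt "0 0 1.5 0" --pt "0 0 1.5 0" --pt "0 0 1.5 0" --pt "0 0 1.5 0" --pt "0 0 1.5 0" --pt "0 0 1.2 0" --pt "0 0 0.8 0" --pt "0 0 0 0" --pt "0 0 0 0" --pt "0 0 0 0"

```text
time_s: 43.38
tool_pos: [0.4676, 0.0265, 0.1826]
eef_rot: [0.666, 0.746, 0.0, 0.0]
wrist_force: [-0.1, 0.1, -5.4]
opening: 0.132
gripper_force: 30.0
```

```bash
python3 - <<'E'
from h import *
st()
im,d,Q=look();x,y,z=Q[...,0],Q[...,1],Q[...,2]
np.savez("k.npz",im=im,d=d,Q=Q)
cv2.imwrite("pics/t5.png",cv2.resize(im[190:270,180:420],None,fx=3.3,fy=3.3,interpolation=cv2.INTER_NEAREST))
r=(y>.1)&(y<.2)&(x>-.2)&(x<-.05)&(d>0)
h,e=np.histogram(z[r],np.arange(0,.22,.005));print([(round(a*1000),int(n)) for a,n in zip(e,h) if n>5])
for t,m in(("knuck top",r&(z>.166)&(z<.18)),("post",r&(z>.145)&(z<.156)),("pin/lug",r&(z>.11)&(z<.142)),("lug top",r&(z>.115)&(z<.125)),("pin",r&(z>.127)&(z<.142)),("panel",(z>.17)&(z<.19)&(x>-.2)&(x<-.1)&(abs(y)<.14)),("paneltop",(z>.165)&(z<.18)&(x>-.2)&(x<-.1)&(abs(y)<.2))):
    print(t,*comps(m,Q,5),sep="\n ")
E
```

```text
t 43.4 bay [-155.8   -0.7] z 182.6 phi-bay90 0.0 tilt [0. 0.] F [-0.1  0.1 -5.4] op 12.1 gf 30.0 q [ 0.14  0.22 -0.31  2.05  0.09  0.88 -0.1 ]
[(0, 849), (5, 127), (10, 27), (15, 7), (25, 8), (30, 9), (35, 37), (40, 35), (45, 12), (50, 17), (55, 6), (60, 6), (75, 7), (85, 16), (90, 27), (95, 30), (100, 8), (110, 7), (115, 52), (120, 79), (125, 8), (130, 21), (135, 12), (140, 12), (145, 42), (150, 82), (160, 10), (165, 12), (170, 84), (175, 61), (180, 13), (185, 43)]
knuck top
 ([222, 247], 150, [-0.1583, 0.1336, 0.1744], [-157.8, 135.7], [24.3, 34.9], 0.4)
post
 ([204, 218], 121, [-0.0878, 0.1707, 0.1507], [-87.5, 170.8], [22.4, 26.0], 90.0)
pin/lug
 ([215, 219], 174, [-0.0898, 0.149, 0.1215], [-87.2, 156.2], [26.9, 49.8], 0.5)
 ([236, 250], 8, [-0.1639, 0.1115, 0.1266], [-163.8, 111.5], [0.4, 12.5], 0.1)
lug top
 ([216, 219], 122, [-0.0876, 0.1482, 0.1207], [-87.5, 146.1], [29.3, 24.8], 88.3)
pin
 ([219, 218], 18, [-0.0881, 0.1394, 0.1341], [-88.0, 139.2], [9.0, 8.4], 84.7)
 ([210, 222], 7, [-0.095, 0.1597, 0.1342], [-93.9, 160.6], [12.6, 2.2], 0.5)
 ([204, 225], 9, [-0.1004, 0.1739, 0.1333], [-100.2, 173.3], [1.0, 15.4], 1.6)
panel
 ([331, 232], 141, [-0.1584, -0.1, 0.1863], [-157.7, -99.3], [12.2, 49.4], 0.2)
 ([235, 245], 253, [-0.1586, 0.108, 0.1844], [-158.0, 101.4], [77.0, 23.7], 89.8)
paneltop
 ([340, 234], 5, [-0.1635, -0.1194, 0.173], [-163.4, -119.2], [9.6, 0.4], 86.5)
 ([325, 236], 5, [-0.1636, -0.0862, 0.1765], [-163.7, -86.7], [9.1, 0.5], 87.4)
 ([222, 247], 153, [-0.1582, 0.1336, 0.1744], [-157.8, 135.7], [24.3, 34.9], 0.4)
```

View pics/t5.png

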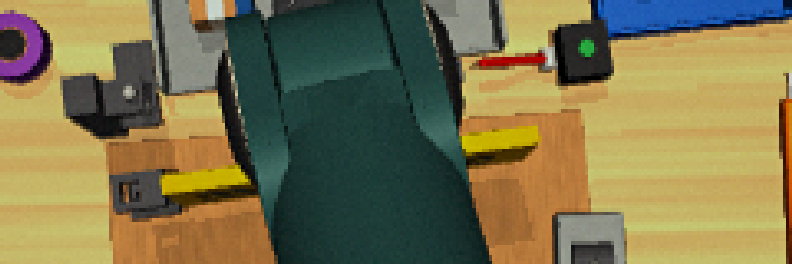

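```bash
python3 - <<'E'
from h import *
z=np.load("k.npz");im,Q=z["im"],z["Q"]
c=arm.camera_info("top");K=np.array(c["K"]);T=np.array(c["extrinsics"])
def ray(u,v,h):
    r=T[:3,:3].T@np.linalg.inv(K)@[u,v,1];o=-T[:3,:3].T@T[:3,3];return bay((o+r*(h-o[2])/r[2])*1000)
g=im.max(2).astype(int)
print("knuckle, cols 212..232 rows 240..254");print(g[240:255,212:233]);print((Q[240:255,212:233,2]*1000).round().astype(int))
print("pin");print(g[212:226,212:228]);print((Q[212:226,212:228,2]*1000).round().astype(int))
for u,v,h in((212,240,.174),(232,254,.174),(219.4,218.2,.134)):print(u,v,ray(u,v,h).round(1))
E
```

```text
knuckle, cols 212..232 rows 240..254
[[188 153 164 155 162 163 163 160 165 165 169 160 151 154 155 159 157 153
  155 148 154]
 [191 149 168 159 163 160 157 157 151 158 158 134 110 109 113  68  59  24
   71  64  76]
 [195 145 155 149 134 110 108 106  67  72  75  72  74  73  73  75  73  53
  113 108 131]
 [199  68  73  71  72  73  72  72  73  68  73  72  74  76  74  71 117 172
  209 208 207]
 [199  82  69  72  69  65  71  70  55  42  77  74  78  77  77  71 144 210
  203 201 203]
 [200  94  72  73  23  57  59  42  48  37  74  74  74  74  77  74 136 207
  205 201 199]
 [200 125  67  71  20 141  99  38  80  76  80  76  79  70  75  69  99 210
  201 200 201]
 [205 129  70  77  16 129 109  38  75  67  74  71  76  75  78  72  74 213
  201 200 193]
 [202 138  67  72  22  91 135  34  77  12  63  78  75  73  77  74  77 198
  160 159 124]
 [203 161  72  75  41 104 161  35  71  24  63  79  78  75  79  73  74  49
   36  58  62]
 [202 172  71  69  40 102 185  43  43  41  60  79  74  76  73  76  76  76
   17  42  64]
 [204 190  70  71  58  56  98  74  76  80  76  75  74  75  72  72  71  72
   15  42 
[... 2864 characters left out ...]
8   8   3   5   4   0]
 [122 118 122 122 122 135 140 134 139 124 119 119   7  12   6  10]
 [117 124 121 121 122 133 135 138 132 131 119 121  45  41  42  32]
 [120 122 117 122 116 131 139 135 133 125 119 115  41  39  42  37]
 [119 120 121 122 119 119 122 128 122 123 120 119  39  39  37  43]
 [122 119 123 125 116 121 116 120 124 121 118 121  53  55  41  39]
 [121 123 117 123 122 120 121 121 120 119 121 122  55  52  42  45]
 [119 122 123 122 122 122 118 119 122 120 120 121  57  52  37  39]
 [123 121 117 120 118 123 115 111  42  38  44  56  49  39  41  39]
 [104  87  73  57  40  39  41  40  36  40  41  42  40  37  38  36]]
212 240 [-139.8  154.2]
232 254 [-175.3  115.2]
219.4 218.2 [-89.2 137.9]
```

```bash
python3 - <<'E'
from h import *
c=arm.camera_info("top");K=np.array(c["K"]);T=np.array(c["extrinsics"])
def ray(u,v,h):
    r=T[:3,:3].T@np.linalg.inv(K)@[u,v,1];o=-T[:3,:3].T@T[:3,3];return bay((o+r*(h-o[2])/r[2])*1000)
print("hole",ray(218.5,247.5,.1745).round(1),"pin",ray(218.5,217.5,.1345).round(1))
E
```

```text
hole [-157.7  142.1] pin [-87.4 139.7]
```

carry_out --pt "-0.05 0.4 0 0" --pt "-0.05 0.8 0 0" --pt "-0.05 0.9 0 0" --pt "0 0.9 0 0" --pt "0 0.9 0 0" --pt "0 0.9 0 0" --pt "0 0.8 0 0" --pt "0 0.6 0 0" --pt "0 0.4 0 0" --pt "0 0.3 0 0" --pt "0 0.1 0 0" --pt "0 0 0 0" --pt "0 0 0 0" --pt "0 0 0.3 0" --pt "0 0 0.4 0" --pt "0 0 0.4 0" --pt "0 0 0.3 0" --pt "0 0 0.2 0" --pt "0 0 0 0" --pt "0 0 0 0"

```text
time_s: 45.1
tool_pos: [0.5364, 0.0328, 0.1659]
eef_rot: [0.666, 0.746, -0.0, -0.0]
wrist_force: [-0.5, 0.4, -4.8]
opening: 0.129
gripper_force: 30.0
```

```bash
python3 - <<'E'
from h import *
st(); print(np.round(arm.state()["moment"],2))
im,d,Q=look();x,y,z=Q[...,0],Q[...,1],Q[...,2]
for t,m in(("knuck top",(y>.1)&(y<.2)&(x>-.15)&(x<-.05)&(z>.153)&(z<.167)),("panel",(z>.162)&(z<.18)&(x>-.13)&(x<-.05)&(abs(y)<.14))):
    print(t,*comps(m&(d>0),Q,15),sep="\n ")
print((Q[210:228,208:234,2]*1000).round().astype(int))
cv2.imwrite("pics/t6.png",cv2.resize(im[195:245,185:375],None,fx=4,fy=4,interpolation=cv2.INTER_NEAREST))
E
```

```text
t 45.1 bay [-86.7  -2.2] z 165.9 phi-bay90 0.0 tilt [-0. -0.] F [-0.5  0.4 -4.8] op 11.8 gf 30.0 q [ 0.11  0.36 -0.29  1.91  0.13  0.89 -0.12]
[-0.19 -0.07  0.03]
knuck top
 ([220, 217], 140, [-0.0897, 0.132, 0.1575], [-88.8, 133.3], [24.4, 38.0], 0.2)
panel
 ([328, 201], 125, [-0.0887, -0.1038, 0.1695], [-88.6, -103.2], [12.7, 45.6], 0.9)
 ([242, 213], 187, [-0.089, 0.0837, 0.1696], [-88.8, 83.6], [12.5, 68.5], 0.4)
[[  -1   -5    2    1    2   -2    5    4   11    2    1    6    5    7
     7    7    8    4  158   51   51   36    9    9    0    8]
 [  -3   -1    0   -1    1   -4   -1    8    8    6    1  156  158  159
   156  160  159  159  155  143   55   33   11    5    2  171]
 [   1    1    3    1  157  157  161  156  159  159  154  156  159  162
   154  157  161  157  169  172  170  170  167  169  170  169]
 [ 144  136   -2  155  159  156  153  159  160  156  157  159  160  155
   157  163  158  157  172  169  173  167  170  165  171  173]
 [ 145  135  120    2  159  155  160  157  153  154  152  148  156  161
   158  161  152  156  157  171  168  167  170  170  168  171]
 [ 1
[... 1051 characters left out ...]
 75   74   88   82   84]
 [ 152  150  135  121  117  153  152  145  145  144  143  143  119  120
   122  124   55   77   77   78   78   79   78   79   68   67]
 [ 144  141  137  122  118  122  117  121  120  118  115  112   63   40
    37   80   75   75   77   83   78   79   76   82   70   49]
 [ 133  126  121  120  104   95   77   58   45   39   77   75   81   82
    79   79   78   78   80   80   79   80   75   81   71    3]
 [ 111  109  107  102  101   93   73   55   39   38   78   78   79   74
    77   80   72   78   73   71   68   67   64   70   64    1]
 [  94   91   91   85   85   81   77   56   42   42   72   75   72   69
    69   62   64   55   40   42   39   -1   -3    2    4    2]]
```

View pics/t6.png

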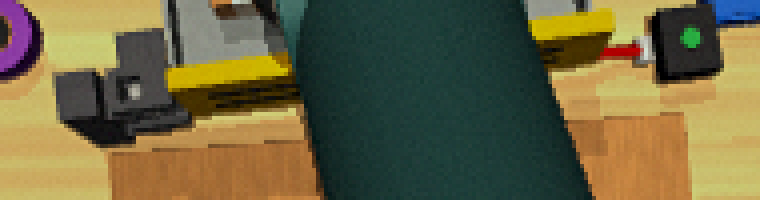

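carry_out --pt "0 0.1 0 0" --pt "0 0 0 0" --pt "0 0 0.1 0" --pt "0 0 0.1 0" --pt "0 0 0.1 0" --pt "0 0 0.1 0" --pt "0 0 0.1 0" --pt "0 0 0 0" --pt "0 0 0 0"

```text
time_s: 45.9
tool_pos: [0.5375, 0.0329, 0.161]
eef_rot: [0.666, 0.746, -0.0, -0.0]
wrist_force: [-0.5, 0.5, -4.3]
opening: 0.13
gripper_force: 30.0
```

```bash
python3 - <<'E'
from h import *
st(); print(np.round(arm.state()["moment"],2))
im,d,Q=look()
print((Q[211:224,211:227,2]*1000).round().astype(int))
print(im.max(2)[211:224,211:227])
E
```

```text
t 45.9 bay [-85.6  -2.2] z 161.0 phi-bay90 0.0 tilt [-0. -0.] F [-0.5  0.5 -4.3] op 11.9 gf 30.0 q [ 0.11  0.37 -0.29  1.91  0.13  0.88 -0.13]
[-0.01 -0.09 -0.01]
[[   0    1    0    1    9    3    6  158  154  155  152  150  150  155
   152  150]
 [  -1  152  152  153  153  154  151  150  151  153  152  153  154  152
   152  153]
 [   2  154  154  152  155  153  153  155  155  152  151  155  151  156
   149  151]
 [  -3  153  151  154  155  149  149  145  144  150  153  155  153  151
   153  155]
 [ 123  154  152  154  138  135  119  118  123  155  154  151  153  156
   152  154]
 [ 120  159  155  154  139  118  134  136  135  130  154  156  150  157
   154  157]
 [ 119 1232  152  153  143  121  135  135  138  132  154  153  152  156
   151  153]
 [ 122  156  151  152  140  121  134  139  138  134  154  153  151  150
   156  155]
 [ 126  151  154  156  141  118  135  135  134  129  153  153  154  154
   154  155]
 [ 122  119  153  153  155  150  155  150  153  153  152  153  150  152
   155  152]
 [ 119  120  155  154  151  153  152  152  152  155  151  155  153  151
   148  151]
 [
[... 340 characters left out ...]
  71  76  75  73  78  70 107]
 [137  70  74  51  37  30  13  16  15  57  75  73  72  77  70 101]
 [ 72  72  70  39  22  35  36  58  59  59  78  74  73  74  72  78]
 [ 78  72  77  41  18  59  88 150 134  74  70  74  75  76  75  75]
 [ 78  77  73  59  15  28 147 200 156  95  71  74  75  74  70  73]
 [ 77  77  77  60  12  35 147 179 168 107  70  75  74  77  74  74]
 [ 73  78  75  77  20  37  75 117 116  79  72  73  77  74  76  75]
 [ 62  75  73  78  60  76  77  73  73  70  80  76  69  71  77  75]
 [ 52  79  76  74  75  73  72  73  70  67  71  57  38  41  45  27]
 [ 51  77  73  69  53  37  40  41  32  22  29  22  23  42  33  22]
 [ 37  78  44  26  22  29  23  30  45  64  59  36  38  61  44  33]]
```

```bash
python3 - <<'E'
from h import *
c=arm.camera_info("top");K=np.array(c["K"]);T=np.array(c["extrinsics"])
def ray(u,v,h):
    r=T[:3,:3].T@np.linalg.inv(K)@[u,v,1];o=-T[:3,:3].T@T[:3,3];return bay((o+r*(h-o[2])/r[2])*1000)
print("hole",ray(217.5,216.6,.153).round(1),"pin",ray(218.4,217.4,.135).round(1),ray(218.4,217.4,.130).round(1))
E
```

```text
hole [-87.9 139.3] pin [-87.3 139.8] [-86.5 140.4]
```

carry_out --pt "0.05 0.05 0 0" --pt "0 0 0.1 0" --pt "0 0 0.1 0" --pt "0 0 0.1 0" --pt "0 0 0.1 0" --pt "0 0 0.1 0" --pt "0 0 0 0" --pt "0 0 0 0"

```text
time_s: 46.62
tool_pos: [0.5379, 0.0335, 0.156]
eef_rot: [0.666, 0.746, -0.0, -0.0]
wrist_force: [1.0, 0.8, -3.1]
opening: 0.129
gripper_force: 30.0
```

```bash
python3 - <<'E'
from h import *
st(); print(np.round(arm.state()["moment"],2))
E
```

```text
t 46.6 bay [-85.1  -1.7] z 156.0 phi-bay90 0.0 tilt [-0. -0.] F [ 1.   0.8 -3.1] op 11.8 gf 30.0 q [ 0.11  0.37 -0.28  1.91  0.13  0.87 -0.13]
[ 0.04 -0.09  0.05]
```

carry_out --pt "0 0 0.1 0" --pt "0 0 0.1 0" --pt "0 0 0.1 0" --pt "0 0 0.1 0" --pt "0 0 0.1 0" --pt "0 0 0 0" --pt "0 0 0 0"

```text
time_s: 47.2
tool_pos: [0.5379, 0.0335, 0.151]
eef_rot: [0.666, 0.746, -0.0, -0.0]
wrist_force: [-1.4, -0.2, -4.0]
opening: 0.131
gripper_force: 30.0
```

carry_out --pt "0 0 0.1 0" --pt "0 0 0.1 0" --pt "0 0 0.1 0" --pt "0 0 0 0" --pt "0 0 0 0"

```text
time_s: 47.62
tool_pos: [0.5379, 0.0335, 0.148]
eef_rot: [0.666, 0.746, -0.0, -0.0]
wrist_force: [0.5, 1.5, -2.9]
opening: 0.129
gripper_force: 30.0
```

```bash
python3 - <<'E'
from h import *
st(); print(np.round(arm.state()["moment"],2))
E
```

```text
t 47.6 bay [-85.1  -1.7] z 148.0 phi-bay90 0.0 tilt [-0. -0.] F [ 0.5  1.5 -2.9] op 11.9 gf 30.0 q [ 0.11  0.39 -0.28  1.92  0.14  0.85 -0.13]
[ 0.03 -0.03 -0.03]
```

carry_out --pt "0 0 0.05 0" --pt "0 0 0.05 0" --pt "0 0 0 0" --pt "0 0 0 0"

```text
time_s: 47.95
tool_pos: [0.5379, 0.0336, 0.1471]
eef_rot: [0.666, 0.746, -0.0, 0.0]
wrist_force: [-0.2, 0.6, -3.6]
opening: 0.128
gripper_force: 30.0
```

carry_out --pt "0 0 0.05 0" --pt "0 0 0 0" --pt "0 0 0 0"

```text
time_s: 48.2
tool_pos: [0.5379, 0.0335, 0.1465]
eef_rot: [0.666, 0.746, -0.0, -0.0]
wrist_force: [0.2, 0.1, -3.8]
opening: 0.128
gripper_force: 30.0
```

carry_out --pt "0 0 0.05 0" --pt "0 0 0 0" --pt "0 0 0 0"

```text
time_s: 48.45
tool_pos: [0.538, 0.0335, 0.1462]
eef_rot: [0.666, 0.746, 0.0, 0.0]
wrist_force: [0.7, 0.7, -1.7]
opening: 0.133
gripper_force: 30.0
```

carry_out --pt "0 0 0.04 0" --pt "0 0 0 0" --pt "0 0 0 0"

```text
time_s: 48.7
tool_pos: [0.5381, 0.0335, 0.1462]
eef_rot: [0.666, 0.746, 0.0, 0.0]
wrist_force: [-2.2, 0.0, 4.0]
opening: 0.127
gripper_force: 30.0
```

carry_out --pt "0 0 0.04 0" --pt "0 0 0 0" --pt "0 0 0 0" --pt "0 0 0 0"

```text
time_s: 49.03
tool_pos: [0.5382, 0.0335, 0.1462]
eef_rot: [0.666, 0.746, 0.0, 0.0]
wrist_force: [-2.2, -0.0, 7.7]
opening: 0.13
gripper_force: 30.0
```

```bash
python3 - <<'E'
from h import *
st(); print(np.round(arm.state()["moment"],2))
im,d,Q=look();x,y,z=Q[...,0],Q[...,1],Q[...,2]
for t,m in(("knuck top",(y>.11)&(y<.155)&(x>-.11)&(x<-.07)&(z>.128)&(z<.146)),("panel",(z>.14)&(z<.16)&(x>-.1)&(x<-.07)&(abs(y)<.12))):
    print(t,*comps(m&(d>0),Q,15),sep="\n ")
E
```

```text
t 49.0 bay [-84.9  -1.7] z 146.2 phi-bay90 0.0 tilt [0. 0.] F [-2.2 -0.   7.7] op 12.0 gf 30.0 q [ 0.11  0.39 -0.28  1.92  0.14  0.85 -0.14]
[-0.02  0.87  0.02]
knuck top
 ([220, 217], 165, [-0.0884, 0.1348, 0.1378], [-87.0, 132.3], [40.9, 24.7], 89.7)
panel
 ([326, 202], 107, [-0.087, -0.1011, 0.1499], [-86.7, -99.9], [39.6, 12.9], 89.4)
 ([242, 213], 191, [-0.0875, 0.0846, 0.1499], [-86.5, 84.1], [15.5, 68.6], 0.4)
```

carry_out --pt "0 0 -0.06 0" --pt "0 0 0 0"

```text
time_s: 49.25
tool_pos: [0.5381, 0.0335, 0.1462]
eef_rot: [0.666, 0.746, 0.0, 0.0]
wrist_force: [-2.1, -0.1, 3.9]
opening: 0.131
gripper_force: 30.0
```

carry_out --pt "0 0 0 0" --pt "0 0 0 0" --pt "0 0 0 0" --pt "0 0 0 0" --pt "0 0 0 0" --gripper 0.4

```text
time_s: 49.67
tool_pos: [0.538, 0.0335, 0.1457]
eef_rot: [0.666, 0.746, 0.0, 0.0]
wrist_force: [-0.5, 0.0, -0.3]
opening: 0.301
gripper_force: 0.0
```

```bash
python3 - <<'E'
from h import *
st()
E
```

```text
t 49.7 bay [-85.   -1.7] z 145.7 phi-bay90 0.0 tilt [0. 0.] F [-0.5  0.  -0.3] op 27.7 gf 0.0 q [ 0.11  0.39 -0.28  1.92  0.14  0.85 -0.14]
```

carry_out --pt "0 0 -0.5 0" --pt "0 0 -1 0" --pt "0 0 -2 0" --pt "0 0 -3 0" --pt "0 0 -3 0" --pt "0 0 -3 0" --pt "0 0 -2 0" --pt "0 0 0 0"

```text
time_s: 50.33
tool_pos: [0.5405, 0.0341, 0.2968]
eef_rot: [0.666, 0.746, 0.003, 0.003]
wrist_force: [0.5, 0.3, 0.7]
opening: 0.301
gripper_force: 0.0
```

```bash
python3 - <<'E'
from h import *
st()
im,d,Q=look();x,y,z=Q[...,0],Q[...,1],Q[...,2]
for t,m in(("knuck top",(y>.12)&(y<.155)&(x>-.11)&(x<-.07)&(z>.128)&(z<.146)),("panel",(z>.14)&(z<.16)&(x>-.1)&(x<-.07)&(abs(y)<.12)),("tab",(z>.172)&(z<.19)&(x>-.1)&(x<-.07)&(abs(y)<.05)),):
    print(t,*comps(m&(d>0),Q,15),sep="\n ")
r=(x>-.30)&(x<-.12)&(y>-.26)&(y<-.13)&(d>0)
for t,m in(("lever ball",r&(z>.085)),("base",r&(z>.02)&(z<.04))): print(t,*comps(m,Q,15),sep="\n ")
im2,_,_,_=snap("side");cv2.imwrite("pics/s7.png",cv2.resize(im2[140:340,140:420],None,fx=2.6,fy=2.6))
E
```

```text
t 50.3 bay [-82.5  -1.4] z 296.8 phi-bay90 0.0 tilt [0.003 0.003] F [0.5 0.3 0.7] op 27.7 gf 0.0 q [ 0.13  0.22 -0.3   1.76  0.07  1.15 -0.08]
knuck top
 ([220, 217], 153, [-0.0876, 0.1361, 0.1376], [-87.0, 136.3], [32.5, 25.0], 89.9)
panel
 ([329, 202], 69, [-0.0873, -0.1075, 0.1505], [-86.7, -107.4], [25.0, 13.0], 88.7)
 ([239, 214], 153, [-0.0876, 0.0914, 0.1499], [-86.8, 91.2], [14.0, 55.0], 2.1)
tab
lever ball
 ([364, 283], 102, [-0.2747, -0.164, 0.1029], [-274.3, -164.7], [23.3, 22.5], 82.5)
base
 ([358, 267], 517, [-0.2354, -0.1648, 0.026], [-239.5, -168.5], [50.0, 69.7], 84.8)
```

View pics/s7.png

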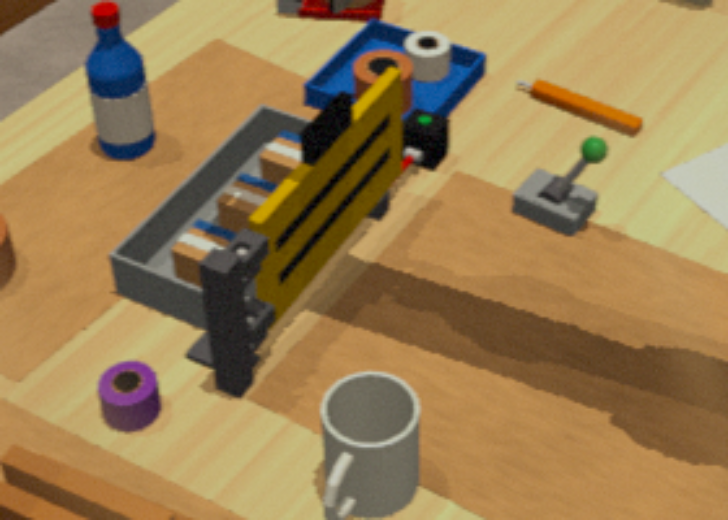

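The gate sits upright across the bay front. Its knuckle is down at about (250,250), and the panel covers the red lever at (405,160). The tray holds both rolls, and the mug stands at (370,440). Next is the ready lever.

carry_out --pt "-1.5 -1.6 0 0" --pt "-2.4 -2.8 0 0" --pt "-2.4 -2.8 0 0" --pt "-2.4 -2.8 0 0" --pt "-2.4 -2.8 0 0" --pt "-2.4 -2.8 0 0" --pt "-1.8 -1.8 0 0" --pt "-1.0 -0.9 0 0" --pt "0 0 0 0" --pt "0 0 0 0" --pt "0 0 0 0" --gripper -0.3

```text
time_s: 51.35
tool_pos: [0.375, -0.1481, 0.2903]
eef_rot: [0.665, 0.747, -0.0, -0.001]
wrist_force: [0.1, -0.8, 0.1]
opening: 0.649
gripper_force: 0.0
```

```bash
python3 p.py 375 -149.7 75 1.684
```

```text
pos [ 375.  -148.1  290.3] phi 1.686 shift mm tool x,y,z [-1.600e+00 -2.000e-01  2.153e+02] turn 0.002 tilt [-0.     -0.0006] F [ 0.1 -0.8  0.1] M [-0.07 -0.11  0.01] op 59.7 q [ 0.43 -0.04 -0.13  2.06 -0.01  1.12  0.42]
```

carry_out --pt "-0.16 0 1.5 0" --pt "0 0 2.5 0" --pt "0 0 3 0" --pt "0 0 3 0" --pt "0 0 3 0" --pt "0 0 2.5 0" --pt "0 0 2 0" --pt "0 0 2 0" --pt "0 0 1.2 0" --pt "0 0 0.8 0" --pt "0 0 0 0" --pt "0 0 0 0"

```text
time_s: 52.35
tool_pos: [0.3752, -0.15, 0.0757]
eef_rot: [0.665, 0.747, 0.0, -0.0]
wrist_force: [0.1, 0.7, 0.3]
opening: 0.654
gripper_force: 0.0
```

carry_out --pt "-0.05 0.5 0 0" --pt "-0.06 0.6 0 0" --pt "-0.06 0.6 0 0" --pt "-0.06 0.6 0 0" --pt "-0.06 0.6 0 0" --pt "-0.06 0.6 0 0" --pt "-0.06 0.6 0 0" --pt "-0.06 0.6 0 0" --pt "-0.06 0.6 0 0" --pt "-0.06 0.6 0 0" --pt "-0.06 0.6 0 0" --pt "-0.06 0.6 0 0" --pt "0 0 0 0"

```text
time_s: 53.43
tool_pos: [0.4477, -0.1497, 0.0759]
eef_rot: [0.666, 0.746, 0.0, 0.0]
wrist_force: [-0.6, -0.3, 0.1]
opening: 0.651
gripper_force: 0.0
```

```bash
python3 p.py 462 -149.7 75 1.684
```

```text
pos [ 447.7 -149.7   75.9] phi 1.6849 shift mm tool x,y,z [-1.7 14.2  0.9] turn 0.0009 tilt [0.0004 0.0005] F [-0.6 -0.3  0.1] M [-0.01 -0.11 -0.02] op 59.9 q [ 0.35  0.39 -0.11  2.13  0.07  0.63  0.3 ]
```

carry_out --pt "-0.05 0.4 0 0" --pt "-0.05 0.4 0 0" --pt "-0.02 0.2 0 0" --pt "0 0 0 0" --pt "0 0 0 0"

```text
time_s: 53.85
tool_pos: [0.4565, -0.1498, 0.0759]
eef_rot: [0.666, 0.746, 0.0, 0.0]
wrist_force: [-0.8, 0.6, 0.2]
opening: 0.654
gripper_force: 0.0
```

carry_out --pt "-0.02 0.2 0 0" --pt "-0.02 0.2 0 0" --pt "0 0 0 0" --pt "0 0 0 0"

```text
time_s: 54.18
tool_pos: [0.4596, -0.1498, 0.0757]
eef_rot: [0.666, 0.746, -0.0, -0.001]
wrist_force: [-2.7, 0.5, 0.1]
opening: 0.651
gripper_force: 1.2
```

```bash
python3 p.py 462 -149.7 75 1.684; python3 - <<'E'
from h import *
im,_,_,_=snap("side");cv2.imwrite("pics/s8.png",cv2.resize(im[120:290,240:440],None,fx=3,fy=3))
E
```

```text
pos [ 459.6 -149.8   75.7] phi 1.6843 shift mm tool x,y,z [-0.2  2.4  0.7] turn 0.0003 tilt [-0.0004 -0.0006] F [-2.7  0.5  0.1] M [-0.14  0.53 -0.05] op 59.9 q [ 0.34  0.4  -0.11  2.1   0.07  0.64  0.29]
```

View pics/s8.png

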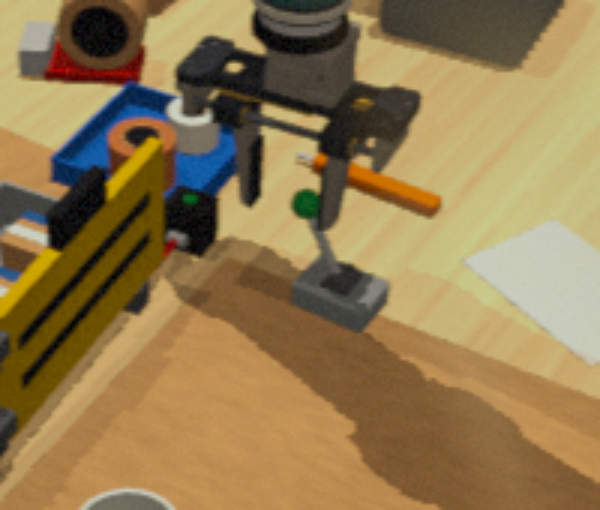

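The finger at (330,195) has pushed the green ball at (305,205) past upright. The force is rising, so I'm easing it onto its stop.

carry_out --pt "-0.02 0.2 0 0" --pt "0 0 0 0" --pt "0 0 0 0"

```text
time_s: 54.48
tool_pos: [0.46, -0.1498, 0.0753]
eef_rot: [0.666, 0.746, -0.001, -0.002]
wrist_force: [-6.0, -0.5, 2.8]
opening: 0.652
gripper_force: 3.2
```

carry_out --pt "-0.02 0.2 0 0" --pt "0 0 0 0" --pt "0 0 0 0"

```text
time_s: 54.73
tool_pos: [0.4603, -0.1498, 0.075]
eef_rot: [0.666, 0.746, -0.002, -0.003]
wrist_force: [-9.0, -1.0, 4.7]
opening: 0.649
gripper_force: 5.1
```

carry_out --pt "0.1 -0.8 0 0" --pt "0.1 -0.9 0 0" --pt "0 0 -1 0" --pt "0 0 -2.5 0" --pt "0 0 -3.5 0" --pt "0 0 -4 0" --pt "0 0 -4 0" --pt "0 0 -4 0" --pt "0 0 -2 0" --pt "-2 -2 0 0" --pt "-3 -2.5 0 0" --pt "-3 -2.5 0 0" --pt "-3 -2 0 0" --pt "-3 0 0 0" --pt "-2 0 0 0" --pt "0 0 0 0"

```text
time_s: 56.07
tool_pos: [0.3756, -0.3231, 0.2872]
eef_rot: [0.668, 0.744, -0.0, 0.002]
wrist_force: [0.3, 0.5, -0.4]
opening: 0.651
gripper_force: 0.0
```

```bash
python3 l.py; python3 - <<'E'
from h import *
im,d,Q=look();x,y,z=Q[...,0],Q[...,1],Q[...,2];cv2.imwrite("pics/t9.png",cv2.resize(im[100:320,80:480],None,fx=2,fy=2))
r=(x>-.30)&(x<-.12)&(y>-.26)&(y<-.1)&(d>0)
for t,m in(("ball",r&(z>.085)&(z<.115)),("knuck",(y>.12)&(y<.155)&(x>-.11)&(x<-.07)&(z>.128)&(z<.146)),("panel",(z>.14)&(z<.16)&(x>-.1)&(x<-.07)&(abs(y)<.13)),("mug",(x>-.32)&(x<-.18)&(y>.12)&(y<.28)&(z>.08)&(z<.1))): print(t,*comps(m&(d>0),Q,15),sep="\n ")
print("mug0",bay([359.5,218.9]))
E
```

```text
t 56.1 bay [-286.7 -337.7] z 287.2 phi-bay90 -0.005 tilt [-0.     0.002] F [ 0.3  0.5 -0.4] op 59.9 gf 0.0 q [ 0.6   0.13  0.05  1.89 -0.01  1.12  0.76]
inbay
 ([307, 176], 451, [-0.003, -0.0736, 0.0539], [-0.7, -74.1], [46.5, 56.9], 89.7)
 ([276, 180], 453, [-0.0027, 0.001, 0.0537], [-1.0, 0.8], [46.1, 57.4], 89.8)
 ([245, 185], 458, [-0.0044, 0.0763, 0.0539], [-2.6, 76.4], [57.0, 46.3], 0.6)
cartons
 ([482, 349], 643, [-0.46, -0.4184, 0.0498], [-465.7, -421.3], [111.9, 35.1], 16.4)
tray
 ([375, 169], 577, [-0.0088, -0.2403, 0.0522], [-7.2, -241.8], [63.4, 62.5], 23.4)
 ([406, 171], 334, [-0.0215, -0.3178, 0.0404], [-20.5, -317.5], [49.3, 46.3], 1.3)
ball
 ([362, 251], 100, [-0.2016, -0.1707, 0.1012], [-202.2, -171.7], [22.8, 23.1], 80.0)
knuck
 ([220, 217], 157, [-0.0877, 0.1362, 0.1378], [-87.4, 136.6], [24.5, 33.1], 0.2)
panel
 ([316, 203], 248, [-0.0876, -0.08, 0.1503], [-86.9, -78.6], [93.6, 12.7], 89.5)
 ([250, 213], 268, [-0.0889, 0.071, 0.1498], [-86.9, 46.8], [13.0, 148.4], 0.2)
mug
 ([201, 290], 218, [-0.2416, 0.2054, 0.0898], [-241.1, 203.7], [76.9, 72.5], 82.2)
mug0 [-241.44478  202.68216]
```

View pics/t9.png

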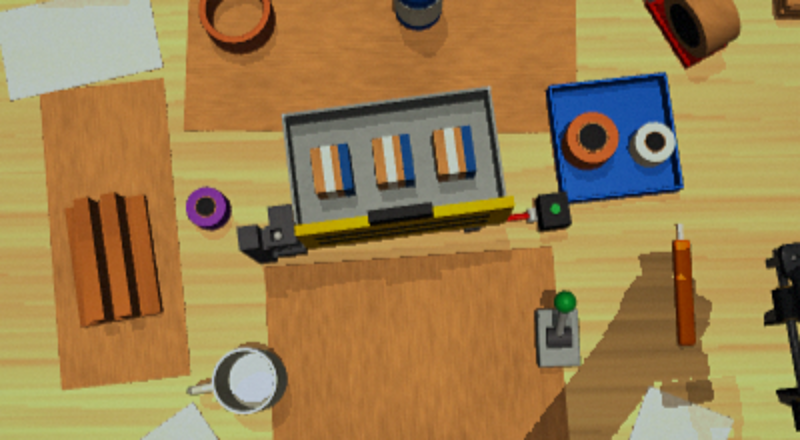

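The final top view shows the three cartons in the bay, the gate across its front at (405,220) and both rolls in the tray. The green ball is over on its far side at (565,300), and the mug has not moved. Everything checks out, so I'm handing in.

```bash
python3 -c "
from rig import arm
print(arm.sign_off())"
```

```text
the job is handed in; nothing more can be done
None
```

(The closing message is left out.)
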